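Close down the board-washing corner

TASK

Close down the circuit-board washing corner. Scrub out the steel pot with the long brush: three full strokes right down to the floor of the pot, drawing the brush about two thirds of the way up between them with its head still in the pot; then stand the brush back in its holder and put the lid on the pot, fully seated. Also set every framed circuit board to dry: each one standing on a short edge and leaning against the steel rail from the drip-mat side, component side facing outwards (away from the robot), square to the rail, side by side without touching one another, well within the rail's ends and at a slant between about 35 and 65 degrees; do not disturb the other things on the bench.

Things in the scene. Friction and masses are not known exactly. Their poses are not given: they have to be found in the camera images.
- pot: steel wash pot fixed to the bench, open at the top: outside diameter 100 mm, height 100 mm, wall 5 mm (mouth 90 mm wide), inner floor 6 mm above the bench. Origin: centre of its underside, z up
- holder: white brush holder fixed to the bench: upright tube of outside diameter 56 mm, bore 48 mm, height 110 mm, inner floor 5 mm up, on a flat 90 mm foot. Origin: centre of its underside, z up
- brush: long wash brush, 202 mm, standing in the holder at the start: white bristle head 34 mm in diameter from 0 to 75 mm, thin steel stem, round wooden handle 22 mm in diameter from 122 to 202 mm. Origin: the middle of the head's bottom end (the tip); z runs along the brush to the handle
- brush_grip (a point): point on the brush's axis in the handle, 165 mm from the tip
- lid: steel lid of the pot, lying knob up: disc 108 mm in diameter and 6 mm thick, below it a plug 82 mm in diameter and 8 mm deep that drops into the pot's mouth, above it a black round knob 28 mm in diameter and 36 mm high (14 to 50 mm above the origin). Origin: centre of the plug's underside, z up; with the lid on, it lies 92 mm above the pot's origin
- rail: fixed steel drying rail: level round bar 12 mm in diameter, 430 mm long along its y axis, bar axis 70 mm up, a post at each end on a foot 60 mm long and 8 mm high; thin grey drip mat on its far side. Origin: on the bench under the bar's middle; x points away from the robot: boards stand on the mat on the +x side, tops sloping back over the bar towards the robot
- board1: circuit board in a grey plastic frame, 130 x 56 x 12 mm, 0.12 kg, green component side up. Origin: centre of the underside (the plain side); x along the 130 mm, y along the 56 mm, z out of the component side. None if absent in this run
- board2: circuit board in a grey plastic frame, 130 x 56 x 12 mm, 0.12 kg, green component side up. Origin: centre of the underside (the plain side); x along the 130 mm, y along the 56 mm, z out of the component side. None if absent in this run
- board3: circuit board in a grey plastic frame, 130 x 56 x 12 mm, 0.12 kg, green component side up. Origin: centre of the underside (the plain side); x along the 130 mm, y along the 56 mm, z out of the component side. None if absent in this run
- board4: circuit board in a grey plastic frame, 130 x 56 x 12 mm, 0.12 kg, green component side up. Origin: centre of the underside (the plain side); x along the 130 mm, y along the 56 mm, z out of the component side. None if absent in this run
- spool: blue solder spool, bystander to leave alone, up to 36 mm high
- flux: orange-capped flux jar, bystander to leave alone, up to 60 mm high
- pump: desoldering pump, bystander to leave alone, up to 22 mm high
- driver: screwdriver, bystander to leave alone, up to 35 mm high
- tipcleaner: tip cleaner, bystander to leave alone, up to 65 mm high
- sponge_dish: sponge dish, bystander to leave alone, up to 24 mm high
Not all that is in view belongs to the job. What is shaped like the lid but red or turquoise is not meant.

How it is judged:
By the outcome, as a careful person would: the job done as asked, in the order asked, and still so for the second after the job is handed in, with the robot touching nothing.
Of board1, board2, board3, board4 only 3 to 4 are there at a start; the rules pass over those that are not, and their reading is None.
At some moment in a run one of board1, board2, board3, board4, lid may be knocked a few centimetres aside while the robot is not near it.
It also fails if it takes over 200 s, if anything falls off the work surface, if the arm or the gripper's body presses on something with over 40 N, if the wrist force passes 120 N, or if a joint passes its speed limit or range.

ROBOT

A 7-joint arm with a two-finger parallel gripper is mounted at the origin on the work surface. World frame = base frame: x ahead of the robot, y to its left, z up, the work surface at z = 0. Lengths are in m, angles in rad, forces in N, time in s.
With the tool pointing down it reaches from about 0.425 to 0.925 m from the base axis. Payload 6.8 kg.
Tool frame: the origin (TCP) lies midway between the tips of the shut fingers; the grasp point (between the pads) lies 19 mm behind it (r.grip_depth is the distance from the TCP to the grasp point, in m); z points along the fingers, y is the line along which they close (so a half turn about z gives the same grasp; the last joint's range is limited). The gripper opens to 85 mm and grips with 20 to 120 N. Pads are 22 mm wide; open, the fingers measure 114 mm over their backs; the gripper's body (76 mm by 85 mm) begins 54 mm behind the grasp point. The pads swing forward as they close: fully open they stand 13 mm farther back than shut.
Start: joints at [-1.254, 0.477, 0.022, 1.555, -0.011, 1.109, -0.083], TCP at [0.278, 0.615, 0.231] pointing down, gripper open.
Joint ranges: [-2.96, 2.96], [-0.34, 2.1], [-1.41, 1.46], [0.24, 2.44], [-1.37, 4.51], [0.17, 1.92], [-2.96, 2.96]. Speed limits (rad/s): [2.39, 2.39, 3.14, 3.14, 3.14, 3.14, 3.14].

INTERFACE

Orientations are given as a rotation vector (axis times angle).
In Python, from bench import telemetry, grab_frame, calibration, order, silhouettes, r gives the robot as it stands.
- The arm moves only by the tool apply_moves, never from a script. Its argument "moves" is a list of rows, each a list of 7 numbers: the turn, a rotation vector about the tool's x, y, z scaled (see below), then the shift along the tool's x, y, z scaled (see below), then the opening, from -1 (shut) to 1 (fully open). A call has exactly 8 rows; each row shifts and turns the commanded pose from where the row before left it, along the tool's axes as they then stand; what a row does not reach is not made up. The controller multiplies each number of a shift by 1000 mm and each number of a turn by 6 degrees. A row lasts 1/12 s, in which the tool goes at most 41.7 mm and 7.16 degrees, less where a joint would pass 70% of its speed; a pose out of reach is approached as far as the arm can. A call with a number of a shift or a turn outside -1 to 1 is refused whole. A call with a gripper value outside its range is refused whole. The fingers move at their own pace and stop on an object; "grip_force" is the grip in N (left out, the last holds). Time passes only in rows, so rows that do not move let the fingers close, or fill a call up. It gives the time, the measured TCP pose, the force, the opening and the grip force at its end, in the units of the state.
- telemetry.get_obs(): the state, without advancing time (a new reading comes with each control period).
- grab_frame(name): name is "side" or "top" or "wrist"; returns the picture (400x640x3 uint8, blue, green, red); there is no depth.
- calibration(name): a dict with "fx", "fy", "cx", "cy" (pixels), "world_from_camera" (4x4, takes a point from camera to world coordinates); the wrist camera has in their place "mount" (4x4, takes a point from camera to tool coordinates, whose origin is the TCP and whose axes are the flange's). Camera axes: x right, y down, z forward; pixel columns grow to the right and rows downward; lengths in m; the calibration is good to about 2 mm. The wrist camera is an equidistant fisheye: a pixel r from the principal point sees the ray r / f radians off the axis. A picture is of the moment at which its call begins: read the wrist's pose just before it. calibration takes no time and is no camera call.
- order.hand_in(): hands the job in; it is judged then, once.
Trained networks look in the newest picture that a camera, given by its name, has taken for a name from the list of things; names that differ only in an ending like _2 or _b are one class to them, and where a whole thing is asked for, a point or a joint stands for the part that bears it (a point fixed in the world has none). Each returns a list of dicts, best first, with "p" (0 to 1); they miss things now and then, are a little off and sometimes report something else, mostly with a low value. They report only what shows in the picture. A call takes as long as a camera call. They do not tell look-alikes from the thing itself.
- silhouettes(thing, camera): "mask" (400x640 bool, what is visible of it) and "extent" ([centre column, centre row, width, height] in pixels, round what is visible of it).
The state is a dict: "clock": time; "joints": joint angles; "qvel": joint speeds; "tau": joint torques, N m; "tcp_pos": TCP position; "orientation": TCP orientation; "contact_force": force on the tool from outside, world axes, zero at the start; "moment": the same for the moment, N m; "grip_width": finger opening in m; "gripper_force": force on a finger pad.
Only numpy, scipy, OpenCV 4.12 (cv2) and the standard library are available. Lean on these libraries where they do the work, as an engineer would, in place of code of your own. Each camera call takes 0.05 s, during which the arm holds its last target. There are 200 camera calls.

## Working session

There is one attempt and no reset: what is moved stays moved. The work goes in short steps, Python scripts to look and compute and a tool call to move; the robot and the scene stay as the last step left them, time stands still between calls to the robot, and variables do not carry over. Pictures are saved under pics/ and viewed, at most 14 in all, crops included, and the job is handed in when it is done.

Besides the shell and the picture viewer there is one more tool, called after ">>>" as a command line: name --pt "numbers of a row" for each row, then --argument value for the rest. apply_moves: Moves the arm, as the interface text tells. Its arguments: {"type":"object","properties":{"moves":{"type":"array"},"grip_force":{"type":"number"}},"required":["moves"]}

```bash
ls; mkdir -p pics
cat > h.py <<'E'
import numpy as np, cv2
from scipy.spatial.transform import Rotation as R
from bench import telemetry, grab_frame, calibration, order, silhouettes, r
def ray(cam,u,v):
    c=calibration(cam);T=np.array(c["world_from_camera"])
    d=T[:3,:3]@np.array([(u-c["cx"])/c["fx"],(v-c["cy"])/c["fy"],1]);return T[:3,3],d/np.linalg.norm(d)
def onz(cam,u,v,z):
    o,d=ray(cam,u,v);return o+d*(z-o[2])/d[2]
def proj(cam,P):
    c=calibration(cam);T=np.linalg.inv(np.array(c["world_from_camera"]))
    p=T[:3,:3]@np.asarray(P)+T[:3,3];return np.array([c["fx"]*p[0]/p[2]+c["cx"],c["fy"]*p[1]/p[2]+c["cy"]])
def tri(rays):
    A=np.zeros((3,3));b=np.zeros(3)
    for o,d in rays:
        M=np.eye(3)-np.outer(d,d);A+=M;b+=M@o
    return np.linalg.solve(A,b)
E
python3 - <<'E'
from h import *
for c in("side","top"):
    f=grab_frame(c);cv2.imwrite(f"pics/{c}0.png",f);k=calibration(c);print(c,k["fx"],k["cx"],k["cy"]);print(np.round(k["world_from_camera"],3))
print(np.round(calibration("wrist")["mount"],3))
print(telemetry.get_obs())
E
```

```text
pics
side 386.61898252841297 325.5575144234825 202.86376492331866
[[-0.994 -0.073  0.087  0.443]
 [-0.112  0.53  -0.84   0.84 ]
 [ 0.015 -0.845 -0.535  0.678]
 [ 0.     0.     0.     1.   ]]
top 501.7721758678904 322.3962622799168 195.0259095889235
[[ 2.600e-02 -9.960e-01  8.800e-02  4.000e-01]
 [-1.000e+00 -2.700e-02 -6.000e-03 -1.000e-03]
 [ 8.000e-03 -8.800e-02 -9.960e-01  1.854e+00]
 [ 0.000e+00  0.000e+00  0.000e+00  1.000e+00]]
[[ 0.    -0.948 -0.317  0.082]
 [ 1.     0.     0.     0.001]
 [-0.    -0.317  0.948 -0.142]
 [ 0.     0.     0.     1.   ]]
{'clock': 0.1, 'joints': array([-1.25412773,  0.47772126,  0.02234605,  1.55634935, -0.01147277,
        1.1093038 , -0.08309808]), 'qvel': array([-1.44967708e-04, -1.07909767e-03, -5.98174298e-06, -3.68260044e-03,
       -1.37217581e-03,  7.03415336e-04, -1.68500097e-03]), 'tau': array([ 5.01407674e-03, -5.97755671e+01,  1.61387399e+00, -2.81954026e+01,
        1.28761251e-02,  5.02936804e-03, -3.20886409e-05]), 'tcp_pos': array([0.27797341, 0.61452007, 0.23042182]), 'orientation': array([-6.62129103e-01, -3.07081416e+00,  2.57723101e-03]), 'contact_force': array([ 0.02063814, -0.53086154, -0.13861432]), 'moment': array([0.02555295, 0.00040875, 0.06768832]), 'gripper_force': 0.0, 'grip_width': 0.08522032201835596}
```

View pics/side0.png

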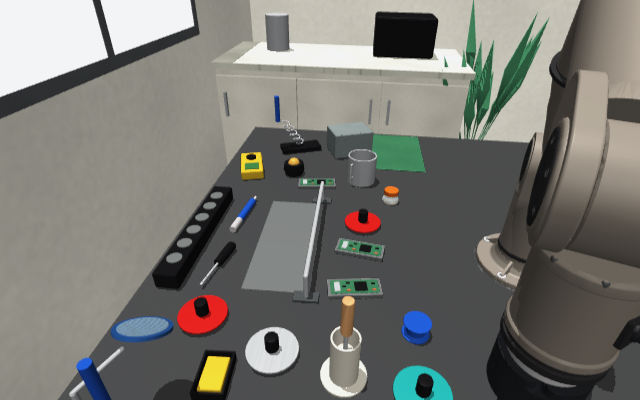

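View pics/top0.png

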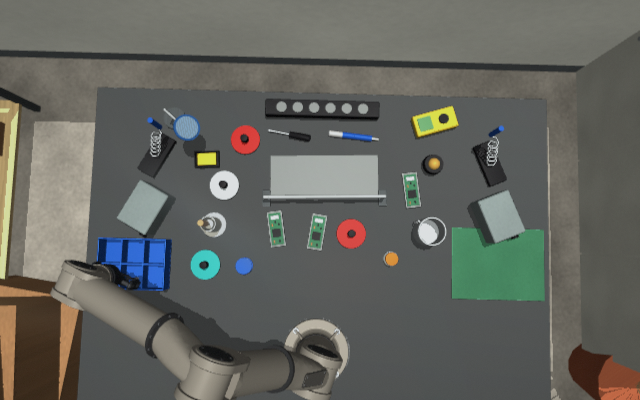

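Run:
```python
from h import *
for n in ["pot","holder","brush","lid","rail","board1","spool","flux","pump","driver","tipcleaner","sponge_dish"]:
  for c in("top","side"):
    for s in silhouettes(n,c):
        if s["p"]<.3: continue
        m=s["mask"].astype(np.uint8);ys,xs=np.nonzero(m)
        e=[round(float(x)) for x in s["extent"]]
        print(n,c,round(s["p"],2),e,m.sum(),np.round(cv2.minAreaRect(np.c_[xs,ys].astype(np.float32))[0:3][0]),np.round(onz(c,xs.mean(),ys.mean(),0.01)[:2],3), round(cv2.minAreaRect(np.c_[xs,ys].astype(np.float32))[2]))
```

```text
pot top 0.69 [427, 231, 37, 27] 766 [429. 232.] [ 0.44  -0.408] 90
pot side 0.75 [364, 169, 34, 37] 1014 [362. 167.] [ 0.444 -0.481] 4
holder top 0.88 [216, 224, 25, 26] 380 [214. 225.] [0.442 0.378] 45
holder side 0.55 [343, 363, 46, 68] 2198 [345. 363.] [0.449 0.375] 6
brush side 0.71 [346, 322, 18, 60] 681 [347. 322.] [0.452 0.259] 3
lid top 0.88 [351, 235, 26, 24] 696 [352. 234.] [ 0.423 -0.12 ] 90
lid top 0.68 [224, 185, 27, 31] 662 [224. 185.] [0.589 0.351] 90
lid top 0.66 [246, 140, 30, 29] 629 [246. 139.] [0.763 0.279] 90
lid top 0.56 [206, 266, 29, 25] 640 [204. 264.] [0.297 0.411] 90
lid side 0.93 [273, 350, 52, 48] 2013 [272. 350.] [0.596 0.354] 90
lid side 0.9 [364, 221, 32, 26] 617 [363. 221.] [ 0.429 -0.124] 27
lid side 0.58 [205, 316, 53, 39] 1524 [202. 314.] [0.77  0.283] 72
lid side 0.56 [420, 380, 58, 36] 1744 [422. 382.] [0.305 0.393] 90
rail top 0.61 [324, 183, 127, 56] 4910 [324. 180.] [ 0.625 -0.018] 90
rail side 0.94 [288, 242, 92, 124] 5514 [286. 239.] [0.63  0.036] 6
board1 top 0.95 [412, 193, 17, 34] 528 [411. 190.] [ 0.59  -0.339] 83
board1 top 0.77 [278, 2
[... 744 characters left out ...]
391, 196, 14, 21] 276 [390. 194.] [ 0.34 -0.29] 90
pump top 0.73 [352, 137, 44, 12] 225 [353. 136.] [ 0.787 -0.115] 7
pump side 0.86 [241, 215, 24, 37] 275 [242. 214.] [ 0.796 -0.11 ] 35
driver top 0.58 [426, 231, 33, 26] 724 [429. 232.] [ 0.437 -0.407] 90
driver side 0.58 [218, 263, 33, 42] 316 [218. 263.] [0.791 0.085] 34
tipcleaner top 0.85 [434, 164, 21, 19] 330 [433. 164.] [ 0.689 -0.419] 90
tipcleaner side 0.79 [294, 168, 19, 16] 334 [294. 166.] [ 0.7   -0.449] 90
tipcleaner side 0.52 [363, 170, 30, 37] 964 [361. 168.] [ 0.445 -0.481] 90
sponge_dish side 0.95 [215, 374, 45, 51] 1752 [212. 375.] [0.693 0.422] 13
sponge_dish side 0.49 [241, 214, 22, 38] 294 [243. 213.] [ 0.797 -0.109] 36
```

Top view: the four lid-shaped things are silver (224,185), red (351,234), red (246,140) and turquoise (205,265). The silver one fits "steel lid". Boards show at (276,229), (317,232) and (412,190). The holder with brush is at (213,225), the pot at (429,232), and the rail at x≈265–385, row 197. No fourth board is visible so far.

```bash
cat >> h.py <<'E'
def wrist_T(o=None):
    o=o or telemetry.get_obs();T=np.eye(4);T[:3,:3]=R.from_rotvec(o["orientation"]).as_matrix();T[:3,3]=o["tcp_pos"]
    return T@np.array(calibration("wrist")["mount"])
def wray(T,u,v):
    c=calibration("wrist");x=np.array([(u-c["cx"])/c["fx"],(v-c["cy"])/c["fy"]]);a=np.hypot(*x)
    d=np.r_[np.sin(a)*x/max(a,1e-9),np.cos(a)];return T[:3,3],T[:3,:3]@d
def wproj(T,P):
    c=calibration("wrist");p=T[:3,:3].T@(np.asarray(P)-T[:3,3]);a=np.arctan2(np.hypot(p[0],p[1]),p[2]);k=a/max(np.hypot(p[0],p[1]),1e-9)
    return np.array([c["fx"]*k*p[0]+c["cx"],c["fy"]*k*p[1]+c["cy"]])
def wonz(T,u,v,z):
    o,d=wray(T,u,v);return o+d*(z-o[2])/d[2]
DOWN=R.from_matrix([[-1,0,0],[0,1,0],[0,0,-1]])
def tgt(yaw=0,pitch=0):   # tool x towards the robot, yaw about world z, pitch>0 leans top away (+x)
    return R.from_euler('z',yaw,degrees=True)*R.from_euler('y',pitch,degrees=True)*DOWN
def go(pos,Rt,o=None):
    """turn first (units of 6 deg), then the shift in tool axes (mm)"""
    o=o or telemetry.get_obs();R0=R.from_rotvec(o["orientation"])
    w=np.degrees((R0.inv()*Rt).as_rotvec())/6;s=Rt.inv().apply(np.asarray(pos)-o["tcp_pos"])*1000
    s0=R0.inv().apply(np.asarray(pos)-o["tcp_pos"])*1000
    print("turn",np.round(w,2),"shift after turn mm",np.round(s,1),"| before turn",np.round(s0,1))
E
python3 - <<'E'
from h import *
o=telemetry.get_obs();print(np.round(R.from_rotvec(o["orientation"]).as_matrix(),2))
go([.40,.30,.36],tgt(0),o)
def mask(n,c,near):
    b=min(silhouettes(n,c),key=lambda s:np.hypot(s["extent"][0]-near[0],s["extent"][1]-near[1]));return b["mask"]
def edge(m): ys,xs=np.nonzero(m);return xs,ys
for n,a,b in [("lid",(224,185),(272,350)),("board1",(276,229),(354,288)),("board1",(317,232),(359,249)),("board1",(412,190),(316,183))]:
    p=[np.array(edge(mask(n,c,q))).mean(1) for c,q in(("top",a),("side",b))]
    print(n,tri([ray("top",*p[0]),ray("side",*p[1])]).round(3))
# rail ends, bar from pictures
print("rail top",onz("top",265,197,.07).round(3),onz("top",384,198,.07).round(3))
print("brush handle top",onz("side",348,299,.207).round(3),"top view",onz("top",200,224,.207).round(3))
E
```

```text
[[-0.91  0.41  0.  ]
 [ 0.41  0.91  0.  ]
 [ 0.    0.   -1.  ]]
turn [ 0.   -0.   -4.06] shift after turn mm [-121.8 -315.  -128.7] | before turn [-240.8 -236.8 -128.7]
lid [0.593 0.352 0.007]
board1 [0.437 0.156 0.007]
board1 [0.429 0.005 0.006]
board1 [ 0.595 -0.339  0.009]
rail top [0.545 0.193 0.07 ] [ 0.553 -0.232  0.07 ]
brush handle top [0.449 0.387 0.207] top view [0.439 0.387 0.207]
```

Run:
```python
from h import *
a=cv2.imread("pics/top0.png");c=np.hstack([cv2.resize(a[150:270,y:y+100],(400,480),interpolation=cv2.INTER_CUBIC) for y in(180,)]+[cv2.resize(a[165:265,390:490],(400,480),interpolation=cv2.INTER_CUBIC)])
cv2.imwrite("pics/c1.png",c)
```

```text
(no output)
```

View pics/c1.png

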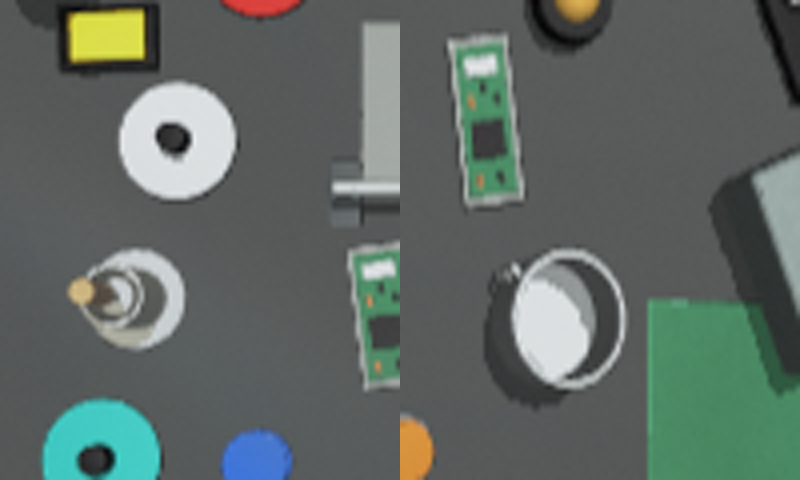

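The crop shows the silver lid with its black knob at top-view (224,185). It isn't red or turquoise, so it is the one meant. The pot rim centre is at about (432,231). Next I'll move over the holder and lid area.

>>> apply_moves --pt "0 0 -1.0 0 0 -0.032 1" --pt "0 0 -1.0 0 0 -0.032 1" --pt "0 0 -1.0 0 0 -0.032 1" --pt "0 0 -1.06 0 0 -0.032 1" --pt "0 0 0 -0.014 -0.038 0 1" --pt "0 0 0 -0.014 -0.038 0 1" --pt "0 0 0 -0.014 -0.038 0 1" --pt "0 0 0 -0.014 -0.038 0 1"

```text
refused, turn out of range in row 4
```

>>> apply_moves --pt "0 0 0 -0.014 -0.038 0 1" --pt "0 0 0 -0.014 -0.038 0 1" --pt "0 0 0 -0.014 -0.038 0 1" --pt "0 0 0 -0.014 -0.038 0 1" --pt "0 0 0 -0.005 -0.005 0 1" --pt "0 0 0 0 0 0 1" --pt "0 0 0 0 0 0 1" --pt "0 0 0 0 0 0 1"

```text
clock: 2.37
tcp_pos: [0.2689, 0.4487, 0.2318]
orientation: [0.661, 3.071, 0.003]
contact_force: [-0.5, 1.0, 0.2]
grip_width: 0.0851
gripper_force: 0.0
```

Run:
```python
from h import *
o=telemetry.get_obs();print(o["clock"],o["tcp_pos"].round(4),o["joints"].round(3),np.round(R.from_rotvec(o["orientation"]).as_matrix(),3).tolist())
f=grab_frame("wrist");cv2.imwrite("pics/w1.png",f);T=wrist_T(o);np.save("w1.npy",T)
print({k:v for k,v in calibration("wrist").items() if k!="mount"})
for n in ["brush","lid","holder","board1"]:
    for s in silhouettes(n,"wrist"):
        if s["p"]>.3:
            ys,xs=np.nonzero(s["mask"]);print(n,round(s["p"],2),np.round(s["extent"]),wonz(T,xs.mean(),ys.mean(),.01).round(3))
```

```text
2.3667 [0.2689 0.4487 0.2318] [-1.174  0.226  0.028  1.919 -0.008  0.995  0.005] [[-0.912, 0.411, 0.0], [0.411, 0.912, 0.002], [0.0, 0.002, -1.0]]
{'fx': 309.70691628693146, 'fy': 309.70691628693146, 'cx': 321.9278183569464, 'cy': 200.4496047846514}
brush 0.53 [338. 343.  15.  13.] [0.527 0.361 0.01 ]
lid 0.79 [304. 203.  89.  78.] [0.3   0.412 0.01 ]
lid 0.64 [ 97. 344.  16.  22.] [ 0.398 -0.125  0.01 ]
lid 0.45 [365. 342.   9.   4.] [0.559 0.393 0.01 ]
holder 0.6 [336. 312.  60.  83.] [0.463 0.381 0.01 ]
board1 0.58 [169. 367.   0.   7.] [0.489 0.028 0.01 ]
```

View pics/w1.png

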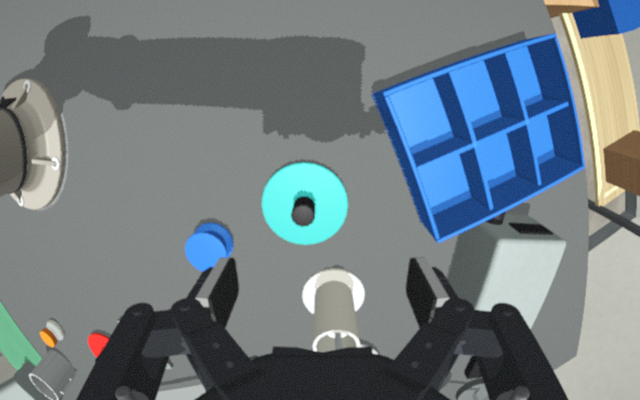

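The wrist view shows the turquoise lid (304,203), the blue spool (209,245) and the holder (336,312). No extra board appears on this side. My first call was refused because a turn exceeded 1, so I'll recompute the move.

Run:
```python
from h import *
go([.40,.36,.36],tgt(0))
```

```text
turn [-0.   -0.   -4.05] shift after turn mm [-131.2  -87.7 -128.9] | before turn [-155.6  -26.  -128.9]
```

>>> apply_moves --pt "0 0 -0.9 0 0 -0.032 1" --pt "0 0 -0.9 0 0 -0.032 1" --pt "0 0 -0.9 0 0 -0.032 1" --pt "0 0 -0.9 0 0 -0.032 1" --pt "0 0 -0.45 0 0 0 1" --pt "0 0 0 -0.033 -0.022 0 1" --pt "0 0 0 -0.033 -0.022 0 1" --pt "0 0 0 -0.033 -0.022 0 1"

```text
clock: 3.28
tcp_pos: [0.3687, 0.3807, 0.3595]
orientation: [-0.003, 3.141, 0.001]
contact_force: [0.6, 0.0, -0.1]
grip_width: 0.085
gripper_force: 0.0
```

>>> apply_moves --pt "0 0 0 -0.033 -0.022 0 1" --pt "0 0 0 0 0 0 1" --pt "0 0 0 0 0 0 1" --pt "0 0 0 0 0 0 1" --pt "0 0 0 0 0 0 1" --pt "0 0 0 0 0 0 1" --pt "0 0 0 0 0 0 1" --pt "0 0 0 0 0 0 1"

```text
clock: 3.95
tcp_pos: [0.4003, 0.3594, 0.3593]
orientation: [0.002, -3.142, -0.0]
contact_force: [0.5, 0.4, -0.3]
grip_width: 0.0858
gripper_force: 0.0
```

Run:
```python
from h import *
o=telemetry.get_obs();print(o["clock"],o["tcp_pos"].round(4),o["joints"].round(3),np.round(R.from_rotvec(o["orientation"]).as_matrix(),3).tolist())
f=grab_frame("wrist");cv2.imwrite("pics/w2.png",f);T=wrist_T(o);np.save("w2.npy",T)
for n in ["brush","lid","holder","board1"]:
    for s in silhouettes(n,"wrist"):
        if s["p"]>.3:
            ys,xs=np.nonzero(s["mask"]);print(n,round(s["p"],2),np.round(s["extent"]),wonz(T,xs.mean(),ys.mean(),.01).round(3))
```

```text
3.95 [0.4003 0.3594 0.3593] [-0.95   0.148  0.117  1.718 -0.018  1.276  0.743] [[-1.0, -0.001, -0.0], [-0.001, 1.0, 0.0], [0.0, 0.0, -1.0]]
brush 0.89 [346. 209.  29.  53.] [0.495 0.401 0.01 ]
lid 0.74 [352.  90.  71.  64.] [0.301 0.411 0.01 ]
lid 0.63 [319. 257.  63.  53.] [0.592 0.355 0.01 ]
holder 0.64 [340. 186.  55.  64.] [0.446 0.387 0.01 ]
board1 0.87 [134. 175.  28.  72.] [0.427 0.014 0.01 ]
board1 0.84 [ 45. 240.  28.  46.] [ 0.59 -0.33  0.01]
board1 0.71 [206. 173.  51.  77.] [0.435 0.16  0.01 ]
```

View pics/w2.png

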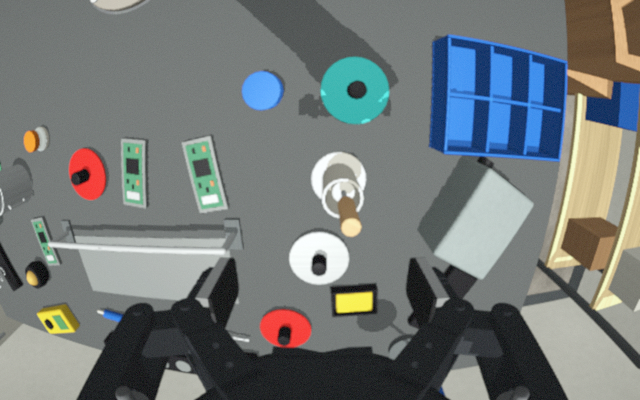

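The wrist view shows the holder foot (339,178), the holder rim (343,197), the brush handle top (351,228), the steel lid (319,257), and boards at (134,173) and (206,173). I'll triangulate the brush top, holder and lid.

Run:
```python
from h import *
T=np.load("w2.npy")
print("handle top",tri([wray(T,351,228),ray("side",348,299),ray("top",200,224)]).round(4), "w only",wonz(T,351,228,.205).round(4),onz("side",348,299,.205).round(4),onz("top",200,224,.205).round(4))
print("rim",wonz(T,343,197,.11).round(4),"foot",wonz(T,339,178,.005).round(4))
print("handle low end",[wonz(T,346,202,z).round(4) for z in(.12,.127)])
print("lid: knob top",wonz(T,319,263,.05).round(4),"disc",wonz(T,319,257,.014).round(4))
# side camera: project candidate holder rim/foot
for P in ([.443,.383,.11],[.443,.383,.205],[.443,.383,0]): print(P,proj("side",P).round(1),proj("top",P).round(1),wproj(T,P).round(1))
i=cv2.imread("pics/w2.png")[130:250,290:390];j=cv2.imread("pics/side0.png")[280:400,293:393]
cv2.imwrite("pics/c2.png",np.hstack([cv2.resize(x,(400,480),interpolation=cv2.INTER_CUBIC) for x in(i,j)]))
```

```text
handle top [0.4449 0.3886 0.2094] w only [0.4482 0.3908 0.205 ] [0.4494 0.3846 0.205 ] [0.4394 0.3876 0.205 ]
rim [0.4448 0.3884 0.11  ] foot [0.4456 0.3886 0.005 ]
handle low end [array([0.4484, 0.3918, 0.12  ]), array([0.446 , 0.3912, 0.127 ])]
lid: knob top [0.5801 0.3557 0.05  ] disc [0.5884 0.3554 0.014 ]
[0.443, 0.383, 0.11] [349.2 336.7] [207.8 223.8] [339.  195.7]
[0.443, 0.383, 0.205] [351.9 298.6] [201.5 223. ] [343.7 223.4]
[0.443, 0.383, 0] [346.4 374.2] [214.3 224.7] [335.5 175.7]
```

View pics/c2.png

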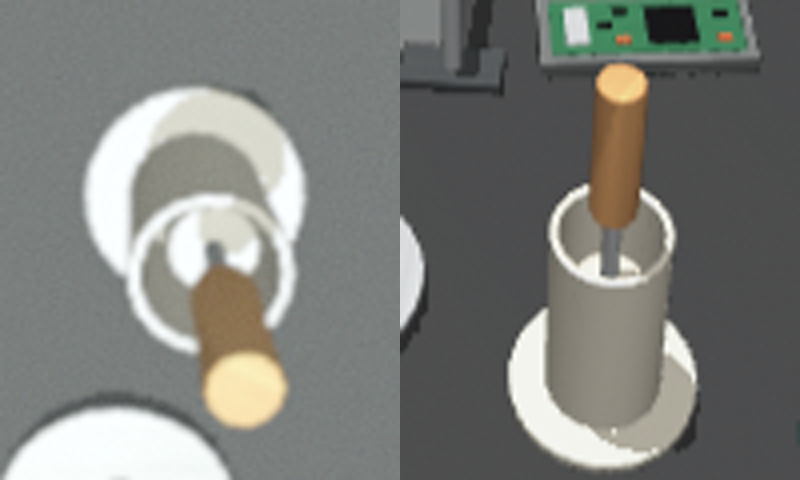

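The enlarged crop puts the holder at about (0.446,0.388), with the brush standing nearly upright and its handle top near (0.447,0.389,0.207). I'll grasp it from above.

>>> apply_moves --pt "0 0 0 -0.024 0.015 0 1" --pt "0 0 0 -0.023 0.015 0 1" --pt "0 0 0 0 0 0.035 1" --pt "0 0 0 0 0 0.035 1" --pt "0 0 0 0 0 0.035 1" --pt "0 0 0 0 0 0.035 1" --pt "0 0 0 0 0 0.035 1" --pt "0 0 0 0 0 0.034 1" --grip_force 60

```text
clock: 4.87
tcp_pos: [0.4479, 0.3886, 0.1487]
orientation: [0.001, 3.141, 0.0]
contact_force: [0.1, -0.1, 0.7]
grip_width: 0.0853
gripper_force: 0.0
```

>>> apply_moves --pt "0 0 0 0 0 0 1" --pt "0 0 0 0 0 0 0" --pt "0 0 0 0 0 0 -1" --pt "0 0 0 0 0 0 -1" --pt "0 0 0 0 0 0 -1" --pt "0 0 0 0 0 0 -1" --pt "0 0 0 0 0 0 -1" --pt "0 0 0 0 0 0 -1"

```text
clock: 5.53
tcp_pos: [0.4489, 0.3896, 0.1521]
orientation: [0.001, 3.139, 0.004]
contact_force: [-1.0, -0.4, 7.3]
grip_width: 0.0207
gripper_force: 58.5
```

Run:
```python
from h import *
o=telemetry.get_obs();print(o)
```

```text
{'clock': 5.5333, 'joints': array([-0.90594705,  0.42990253,  0.11175333,  1.83722036, -0.06075213,
        0.87456646,  0.80457579]), 'qvel': array([ 0.00165259, -0.00037568,  0.00162792, -0.00116271, -0.00069689,
       -0.00019882, -0.00034404]), 'tau': array([ 1.90197799e-02, -4.83737862e+01,  2.35106595e+00, -2.19838715e+01,
       -1.06700274e-02, -2.92690443e-01,  2.23154027e-03]), 'tcp_pos': array([0.44891323, 0.38956529, 0.15212697]), 'orientation': array([1.21473185e-03, 3.13946474e+00, 3.70487380e-03]), 'contact_force': array([-0.98816642, -0.4478219 ,  7.3071081 ]), 'moment': array([-0.17958918,  0.13359273,  0.01926781]), 'gripper_force': 58.48804950714111, 'grip_width': 0.020670702775662665}
```

>>> apply_moves --pt "0 0 0 0 0 -0.02 -1" --pt "0 0 0 0 0 -0.03 -1" --pt "0 0 0 0 0 -0.03 -1" --pt "0 0 0 0 0 -0.03 -1" --pt "0 0 0 0 0 -0.03 -1" --pt "0 0 0 0 -0.01 -0.01 -1" --pt "0 0 0 0 -0.02 0 -1" --pt "0 0 0 0 -0.035 0 -1"

```text
clock: 6.2
tcp_pos: [0.4472, 0.3261, 0.3008]
orientation: [-0.007, 3.141, 0.004]
contact_force: [1.0, -0.2, -0.3]
grip_width: 0.0205
gripper_force: 58.7
```

>>> apply_moves --pt "0 0 0 0 -0.04 0 -1" --pt "0 0 0 0 -0.04 0 -1" --pt "0 0 0 0 -0.04 0 -1" --pt "0 0 0 0 -0.04 0 -1" --pt "0 0 0 0 -0.04 0 -1" --pt "0 0 0 0 -0.04 0 -1" --pt "0 0 0 0 -0.04 0 -1" --pt "0 0 0 0 -0.04 0 -1"

```text
clock: 6.87
tcp_pos: [0.4466, 0.0013, 0.2999]
orientation: [-0.001, -3.141, -0.001]
contact_force: [0.0, -1.1, 0.0]
grip_width: 0.0205
gripper_force: 58.7
```

>>> apply_moves --pt "0 0 0 0 -0.04 0 -1" --pt "0 0 0 0 -0.04 0 -1" --pt "0 0 0 0 -0.04 0 -1" --pt "0 0 0 0 -0.04 0 -1" --pt "0 0 0 0 -0.02 0 -1" --pt "0 0 0 0 0 0 -1" --pt "0 0 0 0 0 0 -1" --pt "0 0 0 0 0 0 -1"

```text
clock: 7.53
tcp_pos: [0.4472, -0.1755, 0.2998]
orientation: [-0.0, -3.141, -0.001]
contact_force: [0.1, 0.1, -0.9]
grip_width: 0.0206
gripper_force: 58.8
```

Run:
```python
from h import *
o=telemetry.get_obs();print(o["clock"],o["tcp_pos"].round(4),o["joints"].round(3),o["orientation"].round(3),o["grip_width"],o["contact_force"])
f=grab_frame("wrist");T=wrist_T(o);np.save("w3.npy",T)
t=grab_frame("top");s=grab_frame("side");cv2.imwrite("pics/top3.png",t);cv2.imwrite("pics/side3.png",s)
cv2.imwrite("pics/w3.png",f);cv2.imwrite("pics/m3.png",np.vstack([f[:,:520],np.hstack([cv2.resize(t[190:270,380:480],(260,200)),cv2.resize(s[100:220,270:426],(260,200))])]))
print("pot top est",onz("top",432,231.2,.1).round(4))
for n in ["pot","brush"]:
  for q in silhouettes(n,"wrist"):
    if q["p"]>.3: print(n,q["p"],np.round(q["extent"]))
```

```text
7.5333 [ 0.4472 -0.1755  0.2998] [-0.306  0.077  0.593  1.948 -0.048  1.131  1.877] [-0.000e+00 -3.141e+00 -1.000e-03] 0.02063582394395648 [ 0.09681858  0.11872379 -0.87222163]
pot top est [ 0.4383 -0.3977  0.1   ]
brush 0.7 [586. 276.  36.  31.]
brush 0.62 [322. 258.  50. 179.]
brush 0.4 [413. 256. 273.  94.]
```

View pics/m3.png

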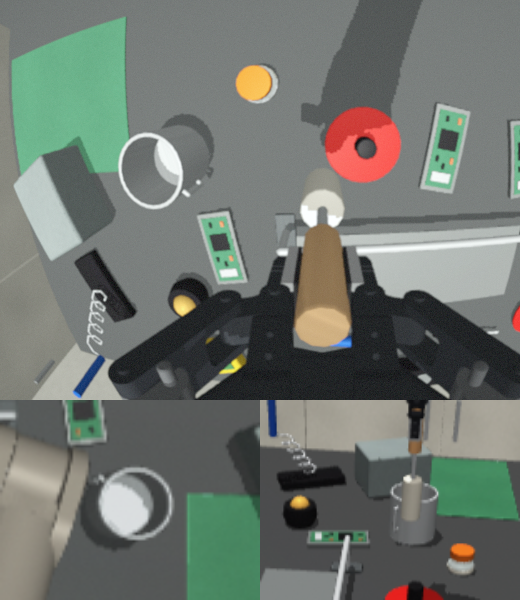

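The wrist view shows the pot rim centred at about (151,171) with the brush hanging straight. In the top view the rim is at (432,231), and in the side view at (362,158).

Run:
```python
from h import *
T=np.load("w3.npy")
print(wonz(T,151,171,.1).round(4),onz("top",432.1,231.4,.1).round(4),onz("side",361.8,158,.1).round(4),tri([wray(T,151,171),ray("top",432.1,231.4),ray("side",361.8,158)]).round(4))
# ellipse check: project rim for candidates into the wrist
for c in ([.440,-.403],[.443,-.403]):
    P=np.array([wproj(T,[c[0]+.05*np.cos(a),c[1]+.05*np.sin(a),.1]) for a in np.linspace(0,6.283,60)]);print(c,P.min(0).round(),P.max(0).round())
tip=[0.4472,-.1755,.2998+.019-.165];print("tip pred",wproj(T,tip).round(),wproj(T,[tip[0],tip[1],tip[2]+.075]).round())
print("boards",[wonz(T,u,v,.012).round(3) for u,v in((222,246),(445,147))])
```

```text
[ 0.4408 -0.3894  0.1   ] [ 0.4377 -0.398   0.1   ] [ 0.445  -0.3722  0.1   ] [ 0.4423 -0.3998  0.0864]
[0.44, -0.403] [113. 132.] [176. 208.]
[0.443, -0.403] [113. 134.] [176. 210.]
tip pred [321. 186.] [321. 214.]
boards [array([ 0.586, -0.335,  0.012]), array([0.426, 0.007, 0.012])]
```

The views disagree by about 10 mm in y, so I'll move closer and measure the rim again.

>>> apply_moves --pt "0 0 0 0 -0.03 0 -1" --pt "0 0 0 0 -0.04 0 -1" --pt "0 0 0 0 -0.04 0 -1" --pt "0 0 0 0 -0.04 0 -1" --pt "0 0 0 0 0 0 -1" --pt "0 0 0 0 0 0 -1" --pt "0 0 0 0 0 0 -1" --pt "0 0 0 0 0 0 -1"

```text
clock: 8.45
tcp_pos: [0.4481, -0.3246, 0.3]
orientation: [0.003, -3.141, -0.002]
contact_force: [-0.6, 0.3, -0.0]
grip_width: 0.0207
gripper_force: 59.1
```

Run:
```python
from h import *
o=telemetry.get_obs();print(o["clock"],o["tcp_pos"].round(4),o["joints"].round(3))
f=grab_frame("wrist");T=wrist_T(o);np.save("w4.npy",T);cv2.imwrite("pics/w4.png",f)
g=f.copy()
for c,col in(([.440,-.395],(0,0,255)),([.440,-.405],(0,255,0))):
    P=np.array([wproj(T,[c[0]+.0475*np.cos(a),c[1]+.0475*np.sin(a),.1]) for a in np.linspace(0,6.283,60)]).round().astype(int);cv2.polylines(g,[P],True,col,1);print(P.min(0),P.max(0))
cv2.imwrite("pics/w4c.png",cv2.resize(g[100:300,150:350],(600,600),interpolation=cv2.INTER_CUBIC))
```

```text
8.45 [ 0.4481 -0.3246  0.3   ] [-0.062  0.248  0.702  1.8   -0.175  1.157  2.269]
[220 125] [301 206]
[212 125] [292 206]
```

View pics/w4c.png

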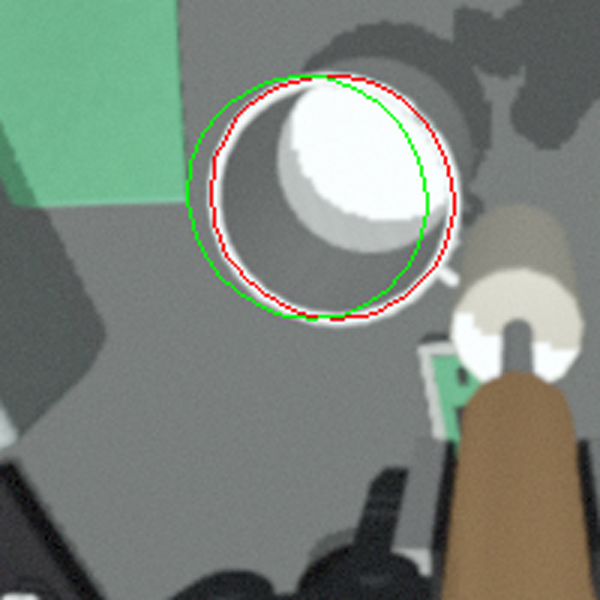

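The red ellipse (0.440,−0.395) sits on the pot rim to within a pixel, and the true centre is about (0.4415,−0.3945). Now I'll scrub.

>>> apply_moves --pt "0 0 0 0.003 -0.035 0 -1" --pt "0 0 0 0.0036 -0.035 0 -1" --pt "0 0 0 0 0 0 -1" --pt "0 0 0 0 0 0 -1" --pt "0 0 0 0 0 0.035 -1" --pt "0 0 0 0 0 0.035 -1" --pt "0 0 0 0 0 0.035 -1" --pt "0 0 0 0 0 0.03 -1"

```text
clock: 9.17
tcp_pos: [0.4418, -0.3933, 0.1633]
orientation: [-0.004, 3.142, 0.003]
contact_force: [0.1, -0.2, -0.4]
grip_width: 0.0205
gripper_force: 59.3
```

>>> apply_moves --pt "0 0 0 0 0 0.01 -1" --pt "0 0 0 0 0 0.007 -1" --pt "0 0 0 0 0 0 -1" --pt "0 0 0 0 0 0 -1" --pt "0 0 0 0 0 0 -1" --pt "0 0 0 0 0 0 -1" --pt "0 0 0 0 0 0 -1" --pt "0 0 0 0 0 0 -1"

```text
clock: 9.83
tcp_pos: [0.4439, -0.395, 0.1512]
orientation: [-0.003, 3.137, 0.001]
contact_force: [0.3, 3.1, 12.2]
grip_width: 0.0203
gripper_force: 61.4
```

Run:
```python
from h import *
o=telemetry.get_obs();print(o["clock"],o["tcp_pos"].round(4),o["contact_force"].round(1),o["orientation"].round(4))
s=grab_frame("side");cv2.imwrite("pics/side5.png",s)
```

```text
9.8333 [ 0.4439 -0.395   0.1512] [ 0.3  3.1 12.2] [-3.3000e-03  3.1367e+00  5.0000e-04]
```

>>> apply_moves --pt "0 0 0 0 0 -0.02 -1" --pt "0 0 0 0 0 -0.022 -1" --pt "0 0 0 0 0 -0.023 -1" --pt "0 0 0 0 0 0 -1" --pt "0 0 0 0 0 0 -1" --pt "0 0 0 0 0 0.023 -1" --pt "0 0 0 0 0 0.022 -1" --pt "0 0 0 0 0 0.01 -1"

```text
clock: 10.55
tcp_pos: [0.4402, -0.3937, 0.1553]
orientation: [0.002, -3.138, -0.005]
contact_force: [-0.4, 0.0, -0.7]
grip_width: 0.0208
gripper_force: 59.6
```

>>> apply_moves --pt "0 0 0 0 0 0.01 -1" --pt "0 0 0 0 0 0 -1" --pt "0 0 0 0 0 0 -1" --pt "0 0 0 0 0 0 -1" --pt "0 0 0 0 0 -0.02 -1" --pt "0 0 0 0 0 -0.022 -1" --pt "0 0 0 0 0 -0.023 -1" --pt "0 0 0 0 0 0 -1"

```text
clock: 11.22
tcp_pos: [0.4426, -0.398, 0.2175]
orientation: [0.001, 3.136, -0.006]
contact_force: [0.1, -0.8, 0.1]
grip_width: 0.0206
gripper_force: 59.8
```

>>> apply_moves --pt "0 0 0 0 0 0 -1" --pt "0 0 0 0 0 0.023 -1" --pt "0 0 0 0 0 0.022 -1" --pt "0 0 0 0 0 0.01 -1" --pt "0 0 0 0 0 0.01 -1" --pt "0 0 0 0 0 0 -1" --pt "0 0 0 0 0 0 -1" --pt "0 0 0 0 0 0 -1"

```text
clock: 11.88
tcp_pos: [0.4419, -0.3971, 0.149]
orientation: [0.001, 3.14, -0.002]
contact_force: [0.7, 0.3, 3.8]
grip_width: 0.0203
gripper_force: 60.4
```

>>> apply_moves --pt "0 0 0 0 0 -0.03 -1" --pt "0 0 0 0 0 -0.03 -1" --pt "0 0 0 0 0 -0.03 -1" --pt "0 0 0 0 0 -0.03 -1" --pt "0 0 0 0 0 -0.035 -1" --pt "0 0 0 0 0.015 0 -1" --pt "0 0 0 0 0.03 0 -1" --pt "0 0 0 0 0.04 0 -1"

```text
clock: 12.55
tcp_pos: [0.4399, -0.3128, 0.3034]
orientation: [-0.009, -3.141, 0.003]
contact_force: [0.3, 1.3, -0.8]
grip_width: 0.0206
gripper_force: 59.9
```

>>> apply_moves --pt "0 0 0 0 0.04 0 -1" --pt "0 0 0 0 0.04 0 -1" --pt "0 0 0 0 0.04 0 -1" --pt "0 0 0 0 0.04 0 -1" --pt "0 0 0 0 0.04 0 -1" --pt "0 0 0 0 0.04 0 -1" --pt "0 0 0 0 0.04 0 -1" --pt "0 0 0 0 0.04 0 -1"

```text
clock: 13.22
tcp_pos: [0.4401, 0.0104, 0.3031]
orientation: [-0.001, -3.141, -0.0]
contact_force: [0.6, -0.1, -1.3]
grip_width: 0.0208
gripper_force: 59.9
```

>>> apply_moves --pt "0 0 0 0 0.04 0 -1" --pt "0 0 0 0 0.04 0 -1" --pt "0 0 0 0 0.04 0 -1" --pt "0 0 0 0 0.04 0 -1" --pt "0 0 0 0 0.04 0 -1" --pt "0 0 0 0 0.04 0 -1" --pt "0 0 0 0 0.03 0 -1" --pt "0 0 0 0 0 0 -1"

```text
clock: 13.88
tcp_pos: [0.4392, 0.2859, 0.3023]
orientation: [0.014, -3.14, -0.002]
contact_force: [0.4, 1.5, -0.1]
grip_width: 0.0205
gripper_force: 59.9
```

Run:
```python
from h import *
o=telemetry.get_obs();print(o["clock"],o["tcp_pos"].round(4),o["joints"].round(3),o["orientation"].round(3))
go([.447,.389,o["tcp_pos"][2]],tgt(0),o)
f=grab_frame("wrist");T=wrist_T(o);np.save("w6.npy",T);cv2.imwrite("pics/w6.png",f)
g=f.copy()
for c,rad,z in(([.446,.388],.026,.11),([.446,.388],.045,.006)):
    P=np.array([wproj(T,[c[0]+rad*np.cos(a),c[1]+rad*np.sin(a),z]) for a in np.linspace(0,6.283,60)]).round().astype(int);cv2.polylines(g,[P],True,(0,0,255),1)
t=o["tcp_pos"];P=np.array([wproj(T,[t[0]+.017*np.cos(a),t[1]+.017*np.sin(a),t[2]-.143]) for a in np.linspace(0,6.283,60)]).round().astype(int);cv2.polylines(g,[P],True,(0,255,0),1)
cv2.imwrite("pics/w6c.png",cv2.resize(g[100:300,270:470],(600,600),interpolation=cv2.INTER_CUBIC))
```

```text
13.8833 [0.4392 0.2859 0.3023] [-0.859  0.16   0.187  1.835 -0.035  1.149  0.919] [ 1.40e-02 -3.14e+00 -2.00e-03]
turn [ 0.01 -0.01  0.08] shift after turn mm [ -7.8 103.1   0. ] | before turn [-8.700e+00  1.031e+02  1.000e-01]
```

View pics/w6c.png

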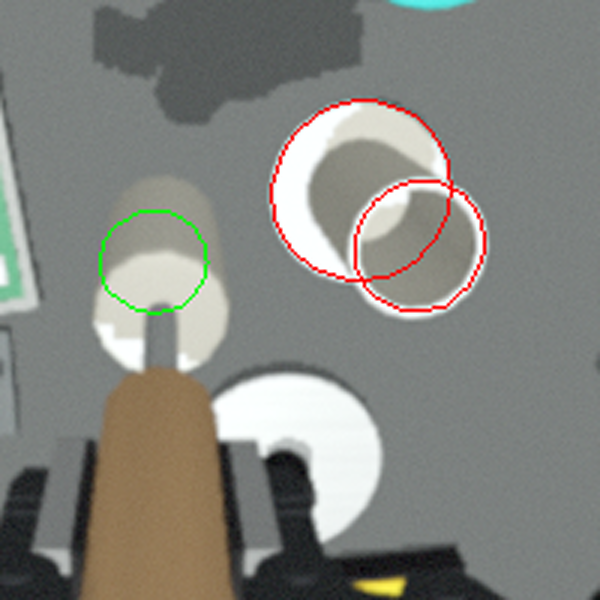

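Run:
```python
from h import *
T=np.load("w6.npy");t=np.array([0.4392,.2859,.3023])
a=wonz(T,325,175.5,t[2]-.143);b=wonz(T,323.7,204,t[2]-.068);print((a-t).round(4),(b-t).round(4))
o=telemetry.get_obs();print(o["tcp_pos"].round(4))
P=wproj(T,[.446,.388,.11]);print(P)
```

```text
[-0.0114  0.0039 -0.143 ] [-0.0087  0.0022 -0.068 ]
[0.4399 0.282  0.3023]
[409.80557532 182.01751327]
```

The brush sits a few mm toward the robot in the grip and slightly tilted (tip offset about −11 mm in x, +4 mm in y). I'll offset the TCP to compensate.

>>> apply_moves --pt "0 0 0 -0.004 0.025 0 -1" --pt "0 0 0 -0.004 0.026 0 -1" --pt "0 0 0 -0.004 0.026 0 -1" --pt "0 0 0 -0.004 0.026 0 -1" --pt "0 0 0 0 0 0 -1" --pt "0 0 0 0 0 0 -1" --pt "0 0 0 0 0 0.02 -1" --pt "0 0 0 0 0 0.01 -1"

```text
clock: 14.6
tcp_pos: [0.4576, 0.3791, 0.2719]
orientation: [-0.005, -3.141, 0.003]
contact_force: [-0.1, 0.5, -1.4]
grip_width: 0.0206
gripper_force: 59.9
```

Run:
```python
from h import *
o=telemetry.get_obs();print(o["clock"],o["tcp_pos"].round(4),o["contact_force"].round(1),o["orientation"].round(3))
f=grab_frame("wrist");T=wrist_T(o)
g=f.copy();t=o["tcp_pos"]
for c,rad,z,col in(([.446,.388],.026,.11,(0,0,255)),([t[0]-.0114,t[1]+.0039],.017,t[2]-.143,(0,255,0))):
    P=np.array([wproj(T,[c[0]+rad*np.cos(a),c[1]+rad*np.sin(a),z]) for a in np.linspace(0,6.283,60)]).round().astype(int);cv2.polylines(g,[P],True,col,1)
cv2.imwrite("pics/w7c.png",cv2.resize(g[130:250,270:390],(600,600),interpolation=cv2.INTER_CUBIC))
```

```text
14.6 [0.4576 0.3791 0.2719] [-0.1  0.5 -1.4] [-5.000e-03 -3.141e+00  3.000e-03]
```

View pics/w7c.png

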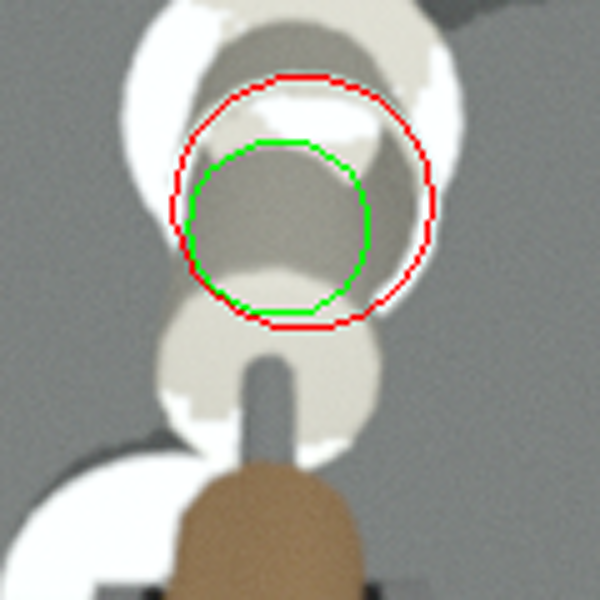

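The green circle fits the tip. It needs about +5 mm in y, then I can lower it.

>>> apply_moves --pt "0 0 0 0 0.005 0 -1" --pt "0 0 0 0 0 0 -1" --pt "0 0 0 0 0 0.015 -1" --pt "0 0 0 0 0 0.02 -1" --pt "0 0 0 0 0 0.02 -1" --pt "0 0 0 0 0 0.02 -1" --pt "0 0 0 0 0 0.02 -1" --pt "0 0 0 0 0 0.015 -1"

```text
clock: 15.32
tcp_pos: [0.4575, 0.3867, 0.1628]
orientation: [0.001, 3.141, 0.0]
contact_force: [0.8, -0.1, -0.9]
grip_width: 0.0206
gripper_force: 59.9
```

>>> apply_moves --pt "0 0 0 0 0 0.008 -1" --pt "0 0 0 0 0 0.003 -1" --pt "0 0 0 0 0 0 -1" --pt "0 0 0 0 0 0 -1" --pt "0 0 0 0 0 0 -1" --pt "0 0 0 0 0 0 -1" --pt "0 0 0 0 0 0 -1" --pt "0 0 0 0 0 0 -1"

```text
clock: 15.98
tcp_pos: [0.4576, 0.3869, 0.1528]
orientation: [0.001, 3.141, 0.001]
contact_force: [0.2, 0.1, -0.3]
grip_width: 0.0204
gripper_force: 59.9
```

>>> apply_moves --pt "0 0 0 0 0 0.003 -1" --pt "0 0 0 0 0 0.001 -1" --pt "0 0 0 0 0 0 -1" --pt "0 0 0 0 0 0 0" --pt "0 0 0 0 0 0 1" --pt "0 0 0 0 0 0 1" --pt "0 0 0 0 0 0 1" --pt "0 0 0 0 0 0 1"

```text
clock: 16.65
tcp_pos: [0.4574, 0.3867, 0.1483]
orientation: [-0.001, -3.142, 0.0]
contact_force: [0.6, 1.3, -0.1]
grip_width: 0.0793
gripper_force: 0.0
```

>>> apply_moves --pt "0 0 0 0 0 0 1" --pt "0 0 0 0 0 0 1" --pt "0 0 0 0 0 -0.03 1" --pt "0 0 0 0 0 -0.035 1" --pt "0 0 0 0 0 -0.035 1" --pt "0 0 0 0 0 -0.035 1" --pt "0 0 0 -0.02 0 -0.02 1" --pt "0 0 0 -0.02 -0.015 0 1"

```text
clock: 17.32
tcp_pos: [0.498, 0.3768, 0.3094]
orientation: [-0.008, 3.135, 0.014]
contact_force: [0.7, 0.3, -0.5]
grip_width: 0.0855
gripper_force: 0.0
```

Run:
```python
from h import *
o=telemetry.get_obs();print(o["clock"],o["tcp_pos"].round(4),o["orientation"].round(3))
f=grab_frame("wrist");T=wrist_T(o);np.save("w8.npy",T);cv2.imwrite("pics/w8.png",f)
s=grab_frame("side");cv2.imwrite("pics/side8.png",s)
cv2.imwrite("pics/m8.png",np.vstack([f,cv2.resize(s[250:400,180:400],(640,200*1)) ])[:600])
for q in silhouettes("lid","wrist"):
    ys,xs=np.nonzero(q["mask"]);print(round(q["p"],2),np.round(q["extent"],1),wonz(T,xs.mean(),ys.mean(),.014).round(4))
for q in silhouettes("brush","side")[:2]: print(q["p"],np.round(q["extent"]))
```

```text
17.3167 [0.498  0.3768 0.3094] [-0.008  3.135  0.014]
0.94 [268.2 304.4  63.   48.5] [0.7605 0.285  0.014 ]
0.75 [303.9 216.8  73.6  63.5] [0.5902 0.3554 0.014 ]
0.67 [ 56.1 130.7  34.8  56.3] [ 0.4271 -0.1094  0.014 ]
0.58 [344.5  28.   81.8  53.6] [0.3101 0.4107 0.014 ]
0.86 [347. 320.  14.  58.]
0.6 [359. 253.  51.  24.]
```

View pics/m8.png

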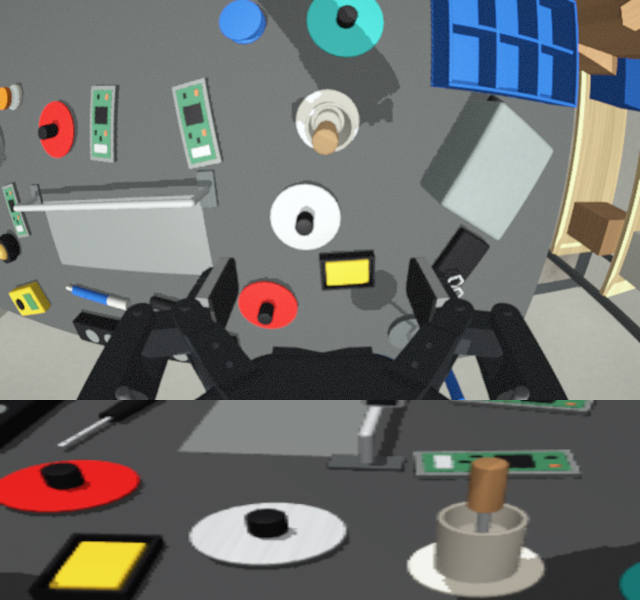

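The brush stands in its holder (side view 347,320). The steel lid is at wrist (305,216), and the three boards and the bystanders are undisturbed. Next I'll move over the lid and measure its rim numerically.

>>> apply_moves --pt "0 0 0 -0.03 -0.01 0 1" --pt "0 0 0 -0.03 -0.008 0.02 1" --pt "0 0 0 0 0 0.02 1" --pt "0 0 0 0 0 0.02 1" --pt "0 0 0 0 0 0 1" --pt "0 0 0 0 0 0 1" --pt "0 0 0 0 0 0 1" --pt "0 0 0 0 0 0 1"

```text
clock: 18.18
tcp_pos: [0.5575, 0.3547, 0.2449]
orientation: [-0.001, 3.14, 0.003]
contact_force: [0.2, 0.3, 1.2]
grip_width: 0.0855
gripper_force: 0.0
```

```bash
cat >> h.py <<'E'
from scipy.optimize import least_squares
def disc(f,T,near,z=.014,R0=.054,thr=None):
    """circle fit of the steel lid's rim, z height of the edge"""
    hsv=cv2.cvtColor(f,cv2.COLOR_BGR2HSV);m=((hsv[...,2]>165)&(hsv[...,1]<40)).astype(np.uint8)
    n,l,st,ce=cv2.connectedComponentsWithStats(m);u=wproj(T,[*near,z])
    k=min([i for i in range(1,n) if st[i,4]>500],key=lambda i:np.hypot(*(ce[i]-u)))
    c=max(cv2.findContours((l==k).astype(np.uint8),cv2.RETR_EXTERNAL,cv2.CHAIN_APPROX_NONE)[0],key=len)
    h=cv2.convexHull(c)[:,0];P=np.array([wonz(T,*p,z)[:2] for p in h])
    s=least_squares(lambda q:np.hypot(*(P-q[:2]).T)-q[2],[*near,R0],loss="soft_l1",f_scale=.001)
    return s.x.round(4),np.abs(s.fun).max().round(4),len(P)
E
python3 - <<'E'
from h import *
o=telemetry.get_obs();print(o["clock"],o["tcp_pos"].round(4),o["orientation"].round(3))
f=grab_frame("wrist");T=wrist_T(o);cv2.imwrite("pics/w9.png",f);np.save("w9.npy",T)
d=disc(f,T,[.59,.355]);print(d)
for q in silhouettes("lid","wrist"):
    print(round(q["p"],2),np.round(q["extent"],1))
# knob: black blob inside the disc
u=wproj(T,[*d[0][:2],.03]).round().astype(int);g=cv2.cvtColor(f,cv2.COLOR_BGR2GRAY)
m=np.zeros_like(g);m[u[1]-35:u[1]+35,u[0]-35:u[0]+35]=1;ys,xs=np.nonzero((g<60)&(m>0));print("knob px",xs.min(),xs.max(),ys.min(),ys.max(),"pred base/top",wproj(T,[*d[0][:2],.014]).round(1),wproj(T,[*d[0][:2],.05]).round(1))
go([d[0][0],d[0][1],.02],tgt(0),o)
E
```

```text
18.1833 [0.5575 0.3547 0.2449] [-1.00e-03  3.14e+00  3.00e-03]
(array([0.5933, 0.3546, 0.0543]), np.float64(0.0003), 38)
0.89 [ 37.4 100.7  40.1  63.8]
0.8 [274.4 301.1  78.5  57.3]
0.78 [372.1   2.5  44.6   1.7]
0.62 [321.  192.2  88.8  78.6]
knob px 312 330 187 198 pred base/top [320.8 194.6] [320.8 204. ]
turn [0.02 0.02 0.  ] shift after turn mm [-3.580e+01 -1.000e-01  2.249e+02] | before turn [-35.4  -0.5 225. ]
```

The rim circle fits well: radius 54.3 mm, centre (0.5933,0.3546). I'll grasp the knob.

>>> apply_moves --pt "0 0 0 -0.018 0 0.02 1" --pt "0 0 0 -0.018 0 0.03 1" --pt "0 0 0 0 0 0.035 1" --pt "0 0 0 0 0 0.035 1" --pt "0 0 0 0 0 0.035 1" --pt "0 0 0 0 0 0.035 1" --pt "0 0 0 0 0 0.024 1" --pt "0 0 0 0 0 0.01 1" --grip_force 60

```text
clock: 18.95
tcp_pos: [0.5913, 0.3528, 0.0158]
orientation: [-0.0, -3.137, 0.004]
contact_force: [-0.9, -0.6, -0.2]
grip_width: 0.0852
gripper_force: 0.0
```

>>> apply_moves --pt "0 0 0 0 0 0 1" --pt "0 0 0 0 0 0 0" --pt "0 0 0 0 0 0 -1" --pt "0 0 0 0 0 0 -1" --pt "0 0 0 0 0 0 -1" --pt "0 0 0 0 0 0 -1" --pt "0 0 0 0 0 0 -1" --pt "0 0 0 0 0 0 -1"

```text
clock: 19.62
tcp_pos: [0.5943, 0.3542, 0.021]
orientation: [0.001, 3.14, 0.002]
contact_force: [-0.7, 0.1, 7.2]
grip_width: 0.026
gripper_force: 59.2
```

>>> apply_moves --pt "0 0 0 0 0 -0.025 -1" --pt "0 0 0 0 0 -0.035 -1" --pt "0 0 0 0 0 -0.035 -1" --pt "0 0 0 0 0 -0.035 -1" --pt "0 0 0 0 0 -0.035 -1" --pt "0 0 0 0 -0.01 -0.015 -1" --pt "0 0 0 0 -0.02 0 -1" --pt "0 0 0 0 -0.03 0 -1"

```text
clock: 20.28
tcp_pos: [0.5928, 0.2961, 0.2002]
orientation: [-0.006, 3.14, 0.005]
contact_force: [0.2, -0.3, -3.5]
grip_width: 0.0264
gripper_force: 59.3
```

>>> apply_moves --pt "0 0 0 0 -0.04 0 -1" --pt "0 0 0 0 -0.04 0 -1" --pt "0 0 0 0 -0.04 0 -1" --pt "0 0 0 0.01 -0.038 0 -1" --pt "0 0 0 0.01 -0.038 0 -1" --pt "0 0 0 0.01 -0.038 0 -1" --pt "0 0 0 0.01 -0.038 0 -1" --pt "0 0 0 0.01 -0.038 0 -1"

```text
clock: 20.95
tcp_pos: [0.5413, -0.0187, 0.1985]
orientation: [-0.002, -3.14, 0.0]
contact_force: [1.6, 0.2, -2.2]
grip_width: 0.0262
gripper_force: 59.3
```

>>> apply_moves --pt "0 0 0 0.015 -0.036 0 -1" --pt "0 0 0 0.015 -0.036 0 -1" --pt "0 0 0 0.015 -0.036 0 -1" --pt "0 0 0 0.015 -0.036 0 -1" --pt "0 0 0 0.015 -0.036 0 -1" --pt "0 0 0 0.015 -0.02 0 -1" --pt "0 0 0 0.01 0 0 -1" --pt "0 0 0 0 0 0 -1"

```text
clock: 21.62
tcp_pos: [0.4393, -0.2177, 0.1985]
orientation: [-0.009, -3.139, -0.001]
contact_force: [-0.1, 1.5, -2.4]
grip_width: 0.0263
gripper_force: 59.5
```

Run:
```python
from h import *
o=telemetry.get_obs();print(o["clock"],o["tcp_pos"].round(4),o["orientation"].round(3),o["grip_width"])
f=grab_frame("wrist");T=wrist_T(o);cv2.imwrite("pics/w10.png",f);np.save("w10.npy",T)
t=o["tcp_pos"];print("lid rel",[ (disc(f,T,t[:2]+[-.001,0],z=t[2]-.0065)[0]-[t[0],t[1],0]).round(4)])
# pot rim: bright ring
g=cv2.cvtColor(f,cv2.COLOR_BGR2GRAY)
def score(c):
    s=0
    for a in np.linspace(0,6.283,90):
        p=wproj(T,[c[0]+.0475*np.cos(a),c[1]+.0475*np.sin(a),.1]);u,v=p
        if 1<u<638 and 1<v<398: s+=cv2.getRectSubPix(g,(1,1),(float(u),float(v)))[0,0]
    return s
b=max(((score((x,y)),x,y) for x in np.arange(.428,.456,.001) for y in np.arange(-.41,-.38,.001)));print("pot",b,wproj(T,[b[1],b[2],.1]))
go([.4425,-.3945,t[2]],tgt(0),o)
```

```text
21.6167 [ 0.4393 -0.2177  0.1985] [-9.000e-03 -3.139e+00 -1.000e-03] 0.026260948344834927
lid rel [array([0.0707, 0.0507, 0.1352])]<stdin>:11: RuntimeWarning: overflow encountered in scalar add
Traceback (most recent call last):
  File "h.py", line 24, in wproj
    c=calibration("wrist");p=T[:3,:3].T@(np.asarray(P)-T[:3,3]);a=np.arctan2(np.hypot(p[0],p[1]),p[2]);k=a/max(np.hypot(p[0],p[1]),1e-9)
ValueError: time passes only in moves, steps and waits
```

```bash
sed -i '3a from functools import lru_cache\ncalibration=lru_cache(None)(calibration)' h.py
python3 - <<'E'
from h import *
f=cv2.imread("pics/w10.png");T=np.load("w10.npy");o=telemetry.get_obs();t=o["tcp_pos"];print(t.round(4))
g=cv2.cvtColor(f,cv2.COLOR_BGR2GRAY).astype(np.float32)
A=np.linspace(0,6.283,90)
def score(c,rad,z):
    P=np.array([wproj(T,[c[0]+rad*np.cos(a),c[1]+rad*np.sin(a),z]) for a in A]).astype(np.float32)
    return cv2.remap(g,P[None,:,0],P[None,:,1],1).mean()
G=[(score((x,y),.0475,.1),x,y) for x in np.arange(.428,.456,.0015) for y in np.arange(-.41,-.38,.0015)]
b=max(G);print("pot",np.round(b,4),wproj(T,[b[1],b[2],.1]).round())
tt=np.array([.4393,-.2177,.1985])
print("lid c pred px",wproj(T,[tt[0]-.001,tt[1],tt[2]-.0065]).round(),"disc px extent",[wproj(T,[tt[0]-.001+.054*np.cos(a),tt[1]+.054*np.sin(a),tt[2]-.0065]).round().tolist() for a in(0,1.57,3.14,4.71)])
c=cv2.resize(f[60:340,60:460],(800,560));cv2.imwrite("pics/w10c.png",c)
go([.4425,-.3945,t[2]],tgt(0),o)
E
```

```text
[ 0.4414 -0.2162  0.1987]
pot [235.7557   0.4415  -0.3935] [134. 205.]
lid c pred px [320. 254.] disc px extent [[321.0, 329.0], [417.0, 252.0], [320.0, 155.0], [224.0, 253.0]]
turn [ 0.01 -0.01 -0.03] shift after turn mm [  -1.1 -178.3    0. ] | before turn [  -1.6 -178.3   -0.2]
```

View pics/w10c.png

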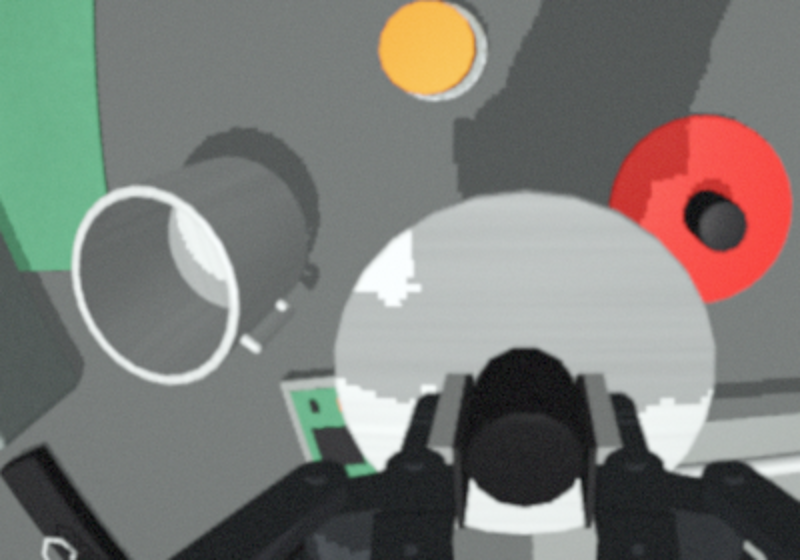

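The view shows the pot rim at crop (156,283) and the lid held level at (525,360). The rim search gives the pot at (0.4415,−0.394), matching the earlier value.

>>> apply_moves --pt "0 0 0 -0.001 -0.03 0 -1" --pt "0 0 0 0 -0.04 0 -1" --pt "0 0 0 0 -0.04 0 -1" --pt "0 0 0 0 -0.04 0 -1" --pt "0 0 0 0 -0.028 0 -1" --pt "0 0 0 0 0 0 -1" --pt "0 0 0 0 0 0 -1" --pt "0 0 0 0 0 0 -1"

```text
clock: 22.33
tcp_pos: [0.4452, -0.3922, 0.1985]
orientation: [0.003, -3.141, -0.003]
contact_force: [0.7, 0.5, -2.8]
grip_width: 0.0262
gripper_force: 59.9
```

Run:
```python
from h import *
o=telemetry.get_obs();go([.4425,-.3945,.130],tgt(0),o)
```

```text
turn [ 0.02 -0.    0.02] shift after turn mm [ 2.7 -2.3 68.5] | before turn [ 2.6 -2.4 68.5]
```

>>> apply_moves --pt "0 0 0 0 0 0.03 -1" --pt "0 0 0 0 0 0.03 -1" --pt "0 0 0 0 0 0.01 -1" --pt "0 0 0 0 0 0 -1" --pt "0 0 0 0 0 0 -1" --pt "0 0 0 0 0 0 -1" --pt "0 0 0 0 0 0 -1" --pt "0 0 0 0 0 0 -1"

```text
clock: 23.0
tcp_pos: [0.4447, -0.3948, 0.1307]
orientation: [0.001, 3.139, -0.002]
contact_force: [-0.1, -0.3, -2.0]
grip_width: 0.0262
gripper_force: 59.9
```

>>> apply_moves --pt "0 0 0 0.002 0 0.005 -1" --pt "0 0 0 0 0 0.004 -1" --pt "0 0 0 0 0 0.004 -1" --pt "0 0 0 0 0 0.004 -1" --pt "0 0 0 0 0 0.004 -1" --pt "0 0 0 0 0 0 -1" --pt "0 0 0 0 0 0 -1" --pt "0 0 0 0 0 0 -1"

```text
clock: 23.67
tcp_pos: [0.4417, -0.3942, 0.1128]
orientation: [0.002, 3.14, 0.004]
contact_force: [-13.1, 13.4, 43.0]
grip_width: 0.0267
gripper_force: 64.7
```

The TCP height of 0.1128 matches full seating. I'll unload and release.

>>> apply_moves --pt "0 0 0 0 0 -0.003 -1" --pt "0 0 0 0 0 0 -1" --pt "0 0 0 0 0 0 0" --pt "0 0 0 0 0 0 1" --pt "0 0 0 0 0 0 1" --pt "0 0 0 0 0 0 1" --pt "0 0 0 0 0 0 1" --pt "0 0 0 0 0 0 1"

```text
clock: 24.33
tcp_pos: [0.4418, -0.3942, 0.111]
orientation: [-0.001, -3.141, -0.0]
contact_force: [-0.4, -0.3, -0.4]
grip_width: 0.0852
gripper_force: 0.0
```

>>> apply_moves --pt "0 0 0 0 0 -0.03 1" --pt "0 0 0 0 0 -0.03 1" --pt "0 0 0 0 0 -0.03 1" --pt "0 0 0 0 0 -0.03 1" --pt "0 0 0 0 0 -0.03 1" --pt "0 0 0 0 0 0 1" --pt "0 0 0 0 0 0 1" --pt "0 0 0 0 0 0 1"

```text
clock: 25.0
tcp_pos: [0.4417, -0.3939, 0.2607]
orientation: [-0.001, -3.141, -0.001]
contact_force: [-0.4, -0.0, -0.1]
grip_width: 0.0856
gripper_force: 0.0
```

Run:
```python
from h import *
o=telemetry.get_obs();print(o["clock"],o["tcp_pos"].round(4),o["orientation"].round(3),o["joints"].round(3))
f=grab_frame("wrist");T=wrist_T(o);cv2.imwrite("pics/w11.png",f);np.save("w11.npy",T)
for z in(.106,.112): print(disc(f,T,[.4415,-.394],z=z))
for q in silhouettes("board1","wrist"):
    if q["p"]<.4: continue
    c=max(cv2.findContours(q["mask"].astype(np.uint8),0,1)[0],key=len)[:,0]
    P=np.array([wonz(T,*p,.010)[:2] for p in c],np.float32)*1000;print(round(q["p"],2),np.round(q["extent"]),[np.round(x,1) for x in cv2.minAreaRect(P)])
```

```text
25.0 [ 0.4417 -0.3939  0.2607] [-1.000e-03 -3.141e+00 -1.000e-03] [ 0.257  0.333  0.47   1.752 -0.167  1.097  2.351]
(array([ 0.4896, -0.3757,  0.0963]), np.float64(0.0312), 33)
(array([ 0.487 , -0.376 ,  0.0943]), np.float64(0.0306), 33)
0.98 [360. 265.  48.  81.] [array([ 592.1, -336.1]), array([134.3,  57.4]), np.float64(7.0)]
0.67 [565. 166.  42.  81.] [array([429.8,   4.7]), array([ 67.8, 130.6]), np.float64(82.1)]
```

Board A reads (0.592,−0.336), yaw 7°. Next I'll go over the rail to measure it and test the tilt in the air.

>>> apply_moves --pt "0 0 0 0 0 -0.03 1" --pt "0 0 0 -0.006 0.038 -0.01 1" --pt "0 0 0 -0.006 0.038 -0.01 1" --pt "0 0 0 -0.006 0.038 -0.01 1" --pt "0 0 0 -0.006 0.038 -0.01 1" --pt "0 0 0 -0.006 0.038 0 1" --pt "0 0 0 -0.006 0.038 0 1" --pt "0 0 0 -0.006 0.038 0 1"

```text
clock: 25.77
tcp_pos: [0.4835, -0.1264, 0.3304]
orientation: [-0.001, -3.14, -0.0]
contact_force: [1.2, -0.2, 0.3]
grip_width: 0.0853
gripper_force: 0.0
```

>>> apply_moves --pt "0 0 0 -0.006 0.038 0 1" --pt "0 0 0 -0.006 0.038 0 1" --pt "0 0 0 -0.004 0.032 0 1" --pt "0 0 0 0 0 0 1" --pt "0 0 0 0 0 0 1" --pt "0 0 0 0 0 0 1" --pt "0 0 0 0 0 0 1" --pt "0 0 0 0 0 0 1"

```text
clock: 26.43
tcp_pos: [0.4999, -0.022, 0.331]
orientation: [-0.006, -3.141, 0.001]
contact_force: [-0.4, -0.0, 1.0]
grip_width: 0.0853
gripper_force: 0.0
```

```bash
cat >> h.py <<'E'
def boards(T,cam="wrist",z=.010):
    out=[]
    for q in silhouettes("board1",cam):
        if q["p"]<.4: continue
        c=max(cv2.findContours(q["mask"].astype(np.uint8),0,1)[0],key=len)[:,0]
        P=np.array([(wonz(T,*p,z) if cam=="wrist" else onz(cam,*p,z))[:2] for p in c],np.float32)*1000
        print(round(q["p"],2),np.round(q["extent"]),[np.round(x,1) for x in cv2.minAreaRect(P)])
E
python3 - <<'E'
from h import *
o=telemetry.get_obs();print(o["clock"],o["tcp_pos"].round(4),o["orientation"].round(3),o["joints"].round(3))
f=grab_frame("wrist");T=wrist_T(o);cv2.imwrite("pics/w12.png",f);np.save("w12.npy",T)
boards(T)
for q in silhouettes("lid","wrist"):
    c=max(cv2.findContours(q["mask"].astype(np.uint8),0,1)[0],key=len);print("lid",round(q["p"],2),np.round(q["extent"]))
for q in silhouettes("rail","wrist"): print("rail",round(q["p"],2),np.round(q["extent"]))
g=cv2.cvtColor(f,cv2.COLOR_BGR2GRAY).astype(np.float32)
for y in(-.20,-.14,-.08,-.02,.04,.10,.16):
    p=[wproj(T,[x,y,.07]) for x in np.arange(.53,.575,.002)]
    print(y,[int(cv2.remap(g,np.float32([[u]]),np.float32([[v]]),1)[0,0]) for u,v in p])
E
```

```text
26.4333 [ 0.4999 -0.022   0.331 ] [-6.000e-03 -3.141e+00  1.000e-03] [-0.28   0.094  0.217  1.845 -0.021  1.205  1.51 ]
0.76 [341. 110.  43.  94.] [array([430. ,   7.9]), array([ 56.2, 130.8]), np.float64(81.5)]
0.73 [148. 213.  44.  69.] [array([ 593.7, -334.4]), array([133.6,  66.2]), np.float64(7.8)]
0.65 [456. 122.  42.  81.] [array([445.6, 190.1]), array([132.1,  61.8]), np.float64(8.8)]
lid 0.95 [258. 107.  69.  72.]
lid 0.92 [ 80. 137.  48.  65.]
lid 0.67 [476. 288.  46.  41.]
lid 0.63 [558.  58.  41.  55.]
rail 0.65 [325. 223. 292. 108.]
-0.2 [117, 103, 100, 99, 103, 111, 114, 113, 112, 124, 141, 145, 138, 155, 195, 223, 240, 243, 224, 183, 136, 123, 123]
-0.14 [85, 87, 93, 116, 124, 124, 124, 122, 128, 158, 190, 192, 173, 195, 223, 242, 245, 230, 204, 196, 196, 196, 195]
-0.08 [90, 111, 123, 124, 125, 124, 124, 129, 163, 197, 193, 171, 193, 222, 244, 244, 230, 203, 196, 201, 200, 200, 200]
-0.02 [89, 108, 122, 122, 123, 123, 119, 153, 196, 201, 183, 193, 221, 244, 244, 229, 204, 194, 199, 200, 200, 200, 200]
0.04 [119, 125, 124, 122, 123, 123, 156, 194, 196, 179, 189, 221, 246, 246, 230, 212, 198, 196, 196, 195, 195, 195, 195]
0.1 [123, 122, 123, 123, 122, 143, 182, 187, 172, 189, 219, 240, 245, 232, 214, 195, 190, 190, 191, 189, 189, 187, 189]
0.16 [138, 141, 140, 138, 139, 137, 136, 140, 183, 217, 237, 241, 229, 198, 143, 123, 119, 123, 122, 121, 124, 122, 124]
```

The bar axis runs at x ≈ 0.557−0.031·(y+0.02), i.e. rail yaw about 1.75°. Board C has been knocked to (0.446,0.190), so the disturbance has already happened. I'll test the 55° tilt in the air.

>>> apply_moves --pt "0 1 0 0 0 0 1" --pt "0 1 0 0 0 0 1" --pt "0 1 0 0 0 0 1" --pt "0 1 0 0 0 0 1" --pt "0 1 0 0 0 0 1" --pt "0 1 0 0 0 0 1" --pt "0 1 0 0 0 0 1" --pt "0 1 0 0 0 0 1"

```text
clock: 27.3
tcp_pos: [0.4909, -0.0188, 0.3123]
orientation: [0.004, -2.361, -0.004]
contact_force: [-0.1, 0.3, -3.6]
grip_width: 0.0853
gripper_force: 0.0
```

Run:
```python
from h import *
o=telemetry.get_obs();print(o["clock"],o["tcp_pos"].round(4),o["joints"].round(3),R.from_rotvec(o["orientation"]).as_matrix().round(3)[:,2])
go([.576,-.02,.15],tgt(1.75,55),o);go([.576,-.02,.15],tgt(1.75,48),o)
```

```text
27.3 [ 0.4909 -0.0188  0.3123] [-0.325  0.593  0.414  1.464 -0.154  1.912  1.701] [-0.704  0.001 -0.71 ]
turn [ 0.23  1.71 -0.15] shift after turn mm [-181.7   -3.8   23.4] | before turn [-174.7   -2.    55.3]
turn [ 0.22  0.54 -0.16] shift after turn mm [-177.5   -3.8   45.4] | before turn [-174.7   -2.    55.3]
```

>>> apply_moves --pt "0 0 0 -0.036 0 0.011 1" --pt "0 0 0 -0.036 0 0.011 1" --pt "0 0 0 -0.036 0 0.011 1" --pt "0 0 0 -0.036 0 0.011 1" --pt "0 0 0 -0.036 0 0.011 1" --pt "0 0.5 0 0 0 0 1" --pt "0 0.5 0 0 0 0 1" --pt "0 0 0 0 0 0 1"

```text
clock: 27.97
tcp_pos: [0.5751, -0.0188, 0.1462]
orientation: [-0.0, -2.247, 0.002]
contact_force: [-0.9, 0.3, 0.0]
grip_width: 0.0856
gripper_force: 0.0
```

Run:
```python
from h import *
o=telemetry.get_obs();print(o["clock"],o["tcp_pos"].round(4),o["joints"].round(3),R.from_rotvec(o["orientation"]).as_matrix().round(3)[:,2])
Rz=R.from_rotvec(o["orientation"]).as_matrix()[:,2];print("pitch",np.degrees(np.arctan2(-Rz[0],-Rz[2])))
```

```text
27.9667 [ 0.5751 -0.0188  0.1462] [-0.253  0.962  0.378  1.247 -0.222  1.883  1.726] [-0.78  -0.001 -0.626]
pitch 51.26288508750469
```

Pitch 51° is reachable at z≈0.146. The plan is to pick each board with the tool leaning −6° and place it at tool pitch 51°, so it stands at about 57°. First I'll untilt.

>>> apply_moves --pt "0 -1 0 0 0 0 1" --pt "0 -1 0 0 0 0 1" --pt "0 -1 0 0 0 0 1" --pt "0 -1 0 0 0 0 1" --pt "0 -1 0 0 0 0 1" --pt "0 -1 0 0 0 0 1" --pt "0 -1 0 0 0 0 1" --pt "0 -1 0 0 0 0 1"

```text
clock: 28.63
tcp_pos: [0.5764, -0.019, 0.1509]
orientation: [-0.0, -3.1, 0.001]
contact_force: [0.1, -0.0, 0.2]
grip_width: 0.0853
gripper_force: 0.0
```

Run:
```python
from h import *
o=telemetry.get_obs();print(o["clock"],o["tcp_pos"].round(4),o["joints"].round(3))
go([.42,.0075,.22],tgt(-8.5,-6),o)
```

```text
28.6333 [ 0.5764 -0.019   0.1509] [-0.393  0.452  0.419  1.862 -0.225  0.917  1.704]
turn [ 0.04 -1.39  1.42] shift after turn mm [150.5   3.1 -85.3] | before turn [159.1  26.4 -62.5]
```

>>> apply_moves --pt "0.02 -0.7 0.71 0 0 -0.02 1" --pt "0.02 -0.7 0.71 0 0 -0.02 1" --pt "0 0 0 0.037 0.001 -0.011 1" --pt "0 0 0 0.038 0.001 -0.011 1" --pt "0 0 0 0.038 0.001 -0.011 1" --pt "0 0 0 0.037 0 -0.012 1" --pt "0 0 0 0 0 0 1" --pt "0 0 0 0 0 0 1"

```text
clock: 29.3
tcp_pos: [0.4235, 0.0077, 0.2207]
orientation: [0.223, 3.034, -0.007]
contact_force: [1.0, -0.6, -0.1]
grip_width: 0.0854
gripper_force: 0.0
```

```bash
cat >> h.py <<'E'
def board_fit(f,T,near,yaw):
    """fit the top outline (130 x 56 at z=.012) to the frame/board pixels: search pose maximising edge contrast"""
    g=cv2.GaussianBlur(cv2.cvtColor(f,cv2.COLOR_BGR2GRAY),(3,3),0).astype(np.float32)
    def sc(q):
        c,s=np.cos(q[2]),np.sin(q[2]);tot=0
        def samp(L,W):
            t=np.linspace(-.95,.95,30);loc=np.vstack([np.c_[t*L,0*t+W],np.c_[t*L,0*t-W],np.c_[0*t+L,t*W],np.c_[0*t-L,t*W]])
            P=np.array([wproj(T,[q[0]+c*a-s*b,q[1]+s*a+c*b,.012]) for a,b in loc],np.float32)
            return cv2.remap(g,P[None,:,0],P[None,:,1],1)
        return -(samp(.0635,.0265).mean()-samp(.067,.030).mean())
    best=min(((sc((near[0]+dx,near[1]+dy,yaw+a)),dx,dy,a) for dx in np.arange(-.009,.01,.003) for dy in np.arange(-.009,.01,.003) for a in np.radians([-3,-1.5,0,1.5,3])))
    from scipy.optimize import minimize
    r=minimize(sc,[near[0]+best[1],near[1]+best[2],yaw+best[3]],method="Nelder-Mead",options=dict(initial_simplex=np.array([near[0]+best[1],near[1]+best[2],yaw+best[3]])+np.array([[0,0,0],[.002,0,0],[0,.002,0],[0,0,.02]]),xatol=1e-4,fatol=.05))
    return np.round([r.x[0],r.x[1],np.degrees(r.x[2])],4),round(r.fun,1)
E
python3 - <<'E'
from h import *
o=telemetry.get_obs();print(o["clock"],o["tcp_pos"].round(4),o["orientation"].round(3))
f=grab_frame("wrist");T=wrist_T(o);cv2.imwrite("pics/w13.png",f);np.save("w13.npy",T)
boards(T)
b=board_fit(f,T,[.430,.0075],np.radians(-8.5));print(b)
go([b[0][0],b[0][1],.002],tgt(b[0][2],-6),o)
E
```

```text
29.3 [0.4235 0.0077 0.2207] [ 0.223  3.034 -0.007]
0.78 [465. 151.  58. 109.] [array([445.4, 190.2]), array([133.5,  60.1]), np.float64(9.2)]
0.7 [322. 159.  48. 111.] [array([430.6,   8.4]), array([ 56.9, 132.9]), np.float64(81.5)]
(array([ 0.4298,  0.0085, -8.2412]), np.float64(-51.3))
turn [ 0.02 -0.05 -0.03] shift after turn mm [ 16.7   1.7 218.1] | before turn [ 15.5   1.2 218.2]
```

The board outline fit gives (0.4298,0.0085), yaw −8.2°. I'll grasp board B.

>>> apply_moves --pt "0 0 0 0.008 0.001 0.03 1" --pt "0 0 0 0.008 0.001 0.038 1" --pt "0 0 0 0 0 0.038 1" --pt "0 0 0 0 0 0.038 1" --pt "0 0 0 0 0 0.038 1" --pt "0 0 0 0 0 0.025 1" --pt "0 0 0 0 0 0.01 1" --pt "0 0 0 0 0 0 1" --grip_force 50

```text
clock: 30.07
tcp_pos: [0.4292, 0.0067, -0.0011]
orientation: [0.228, 3.042, -0.018]
contact_force: [0.4, 0.1, 0.7]
grip_width: 0.0855
gripper_force: 0.0
```

>>> apply_moves --pt "0 0 0 0 0 0 1" --pt "0 0 0 0 0 0 0.5" --pt "0 0 0 0 0 0 -1" --pt "0 0 0 0 0 0 -1" --pt "0 0 0 0 0 0 -1" --pt "0 0 0 0 0 0 -1" --pt "0 0 0 0 0 0 -1" --pt "0 0 0 0 0 0 -1"

```text
clock: 30.73
tcp_pos: [0.4306, 0.0081, 0.0033]
orientation: [0.225, 3.035, -0.013]
contact_force: [-1.8, 0.1, 9.2]
grip_width: 0.0542
gripper_force: 50.7
```

Run:
```python
from h import *
o=telemetry.get_obs();print(o["clock"],o["tcp_pos"].round(4),o["contact_force"].round(1),o["grip_width"],o["gripper_force"])
go([.575,-.02,.17],tgt(1.75,-6),o)
```

```text
30.7333 [0.4306 0.0081 0.0033] [-1.8  0.1  9.2] 0.05417162108460085 50.68519949913025
turn [-0.19 -0.06 -1.7 ] shift after turn mm [-160.1  -32.5 -150.8] | before turn [-162.6   -6.7 -151.4]
```

>>> apply_moves --pt "0 0 0 0 0 -0.02 -1" --pt "0 0 0 0 0 -0.033 -1" --pt "0 0 0 0 0 -0.033 -1" --pt "0 0 -0.85 0 0 -0.033 -1" --pt "0 0 -0.85 0 0 -0.032 -1" --pt "0 0 0 -0.04 -0.008 0 -1" --pt "0 0 0 -0.04 -0.008 0 -1" --pt "0 0 0 -0.04 -0.008 0 -1"

```text
clock: 31.4
tcp_pos: [0.5374, -0.0087, 0.1673]
orientation: [-0.049, 3.041, -0.021]
contact_force: [-0.0, 0.2, -0.7]
grip_width: 0.0539
gripper_force: 54.3
```

>>> apply_moves --pt "0 0 0 -0.04 -0.008 0 -1" --pt "0 0 0 0 0 0 -1" --pt "0 1 0 0 0 0 -1" --pt "0 1 0 0 0 0 -1" --pt "0 1 0 0 0 0 -1" --pt "0 1 0 0 0 0 -1" --pt "0 1 0 0 0 0 -1" --pt "0 1 0 0 0 0 -1"

```text
clock: 32.07
tcp_pos: [0.5761, -0.0161, 0.1693]
orientation: [0.032, -2.605, 0.036]
contact_force: [0.3, -0.4, -1.8]
grip_width: 0.0537
gripper_force: 54.3
```

```bash
cat >> h.py <<'E'
def place(y,off=0,up=0,h0=.003,th=57,g=.065,xb0=.557,o=None):
    """TCP pose for a board standing at y on the rail: off = distance along the outward normal, up = raised by"""
    a=np.radians(th);yaw=1.75;xb=xb0-.0306*(y+.02)
    d=(.070*np.cos(a)+.006)/np.sin(a)-g*np.cos(a)+(h0+off)*np.sin(a)
    z=g*np.sin(a)+(h0+off)*np.cos(a)+up+.001
    p=np.array([xb+d*np.cos(np.radians(yaw)),y+d*np.sin(np.radians(yaw)),z]);print("tgt",p.round(4));go(p,tgt(yaw,th-6),o)
E
python3 - <<'E'
from h import *
o=telemetry.get_obs();z=R.from_rotvec(o["orientation"]).as_matrix()[:,2];print(o["clock"],o["tcp_pos"].round(4),o["joints"].round(3),np.degrees(np.arctan2(-z[0],-z[2])),o["grip_width"])
place(-.02,.02,.04,o=o);place(-.02,.0,.0,o=o)
E
```

```text
32.0667 [ 0.5761 -0.0161  0.1693] [-0.383  0.738  0.498  1.483 -0.249  1.54   1.764] 30.709632214425962 0.05370285634715866
tgt [ 0.5935 -0.0189  0.108 ]
turn [-0.13  3.38 -0.13] shift after turn mm [-58.5  -3.3  25.1] | before turn [-46.2  -2.1  43.9]
tgt [ 0.5767 -0.0194  0.0571]
turn [-0.13  3.38 -0.13] shift after turn mm [-87.5  -3.3  70.2] | before turn [-57.8  -1.1  96.2]
```

>>> apply_moves --pt "0 0 0 -0.023 -0.001 0.022 -1" --pt "0 0 0 -0.023 -0.001 0.022 -1" --pt "-0.03 0.85 -0.03 0 0 0 -1" --pt "-0.03 0.85 -0.03 0 0 0 -1" --pt "-0.03 0.85 -0.03 0 0 0 -1" --pt "-0.03 0.85 -0.03 0 0 0 -1" --pt "0 0 0 0 0 0 -1" --pt "0 0 0 0 0 0 -1"

```text
clock: 32.73
tcp_pos: [0.5927, -0.0192, 0.1053]
orientation: [0.034, -2.252, 0.019]
contact_force: [0.4, -0.1, -2.1]
grip_width: 0.054
gripper_force: 54.3
```

Run:
```python
from h import *
o=telemetry.get_obs();z=R.from_rotvec(o["orientation"]).as_matrix()[:,2];print(o["clock"],o["tcp_pos"].round(4),o["joints"].round(3),np.degrees(np.arctan2(-z[0],-z[2])),o["grip_width"])
place(-.02,.01,.004,o=o);place(-.02,.0,.0,o=o)
```

```text
32.7333 [ 0.5927 -0.0192  0.1053] [-0.286  1.047  0.447  1.2   -0.263  1.861  1.784] 50.96418572552194 0.05401018884719294
tgt [ 0.5851 -0.0191  0.0666]
turn [-0.02  0.   -0.01] shift after turn mm [-25.3   0.3  30.3] | before turn [-25.3   0.4  30.3]
tgt [ 0.5767 -0.0194  0.0571]
turn [-0.02  0.   -0.01] shift after turn mm [-27.4   0.3  42.8] | before turn [-27.4   0.4  42.8]
```

>>> apply_moves --pt "0 0 0 -0.01 0 0.012 -1" --pt "0 0 0 -0.01 0 0.012 -1" --pt "0 0 0 -0.005 0 0.006 -1" --pt "0 0 0 0 0 0 -1" --pt "0 0 0 0 0 0 -1" --pt "0 0 0 0 0 0 -1" --pt "0 0 0 0 0 0 -1" --pt "0 0 0 0 0 0 -1"

```text
clock: 33.4
tcp_pos: [0.5857, -0.0197, 0.069]
orientation: [0.033, -2.253, 0.018]
contact_force: [-0.1, 0.4, -1.5]
grip_width: 0.0538
gripper_force: 54.3
```

>>> apply_moves --pt "0 0 0 -0.001 0 0.004 -1" --pt "0 0 0 -0.001 0 0.003 -1" --pt "0 0 0 0 0 0.003 -1" --pt "0 0 0 0 0 0 -1" --pt "0 0 0 0 0 0 -1" --pt "0 0 0 0 0 0 -1" --pt "0 0 0 0 0 0 -1" --pt "0 0 0 0 0 0 -1"

```text
clock: 34.07
tcp_pos: [0.5788, -0.0199, 0.0606]
orientation: [0.033, -2.251, 0.018]
contact_force: [-0.2, 0.7, -1.6]
grip_width: 0.0538
gripper_force: 54.3
```

Run:
```python
from h import *
o=telemetry.get_obs();z=R.from_rotvec(o["orientation"]).as_matrix()[:,2];print(o["clock"],o["tcp_pos"].round(4),np.degrees(np.arctan2(-z[0],-z[2])),o["contact_force"].round(1),o["moment"].round(2))
place(-.02,.0,.0,o=o)
```

```text
34.0667 [ 0.5788 -0.0199  0.0606] 50.97826913691008 [-0.2  0.7 -1.6] [ 0.02 -1.04  0.  ]
tgt [ 0.5767 -0.0194  0.0571]
turn [-0.01  0.   -0.01] shift after turn mm [-1.3  0.6  3.8] | before turn [-1.3  0.6  3.8]
```

>>> apply_moves --pt "0 0 0 -0.001 0 0.002 -1" --pt "0 0 0 -0.002 0 0.002 -1" --pt "0 0 0 -0.001 0 0.002 -1" --pt "0 0 0 0 0 0 -1" --pt "0 0 0 0 0 0 -1" --pt "0 0 0 0 0 0 -1" --pt "0 0 0 0 0 0 -1" --pt "0 0 0 0 0 0 -1"

```text
clock: 34.73
tcp_pos: [0.5772, -0.02, 0.0554]
orientation: [0.033, -2.252, 0.018]
contact_force: [2.7, 0.0, 8.0]
grip_width: 0.0541
gripper_force: 55.1
```

>>> apply_moves --pt "0 0 0 0.001 0 0.001 -1" --pt "0 0 0 0 0 0 -1" --pt "0 0 0 0 0 0 -1" --pt "0 0 0 0 0 0 0.45" --pt "0 0 0 0 0 0 0.6" --pt "0 0 0 0 0 0 0.8" --pt "0 0 0 0 0 0 1" --pt "0 0 0 0 0 0 1"

```text
clock: 35.4
tcp_pos: [0.5748, -0.02, 0.0534]
orientation: [0.033, -2.25, 0.018]
contact_force: [0.8, 0.4, -0.2]
grip_width: 0.0855
gripper_force: 0.0
```

>>> apply_moves --pt "0 0 0 0 0 0 1" --pt "0 0 0 0 0 -0.02 1" --pt "0 0 0 0 0 -0.03 1" --pt "0 0 0 0 0 -0.03 1" --pt "0 0 0 0 0 -0.02 1" --pt "0 0 0 0.03 0 -0.02 1" --pt "0 0 0 0.03 0 0 1" --pt "0 0 0 0.03 0 0 1"

```text
clock: 36.07
tcp_pos: [0.5822, -0.0194, 0.1798]
orientation: [0.036, -2.277, 0.019]
contact_force: [-0.2, -0.5, 0.6]
grip_width: 0.0854
gripper_force: 0.0
```

Run:
```python
from h import *
o=telemetry.get_obs();print(o["clock"],o["tcp_pos"].round(4),o["orientation"].round(3))
T=wrist_T(o);f=grab_frame("wrist");s=grab_frame("side");cv2.imwrite("pics/w14.png",f);cv2.imwrite("pics/side14.png",s);np.save("w14.npy",T)
for c in("wrist","side"):
  for q in silhouettes("board1",c):
    if q["p"]>.4: print(c,round(q["p"],2),np.round(q["extent"]))
def pred(y,th):
    a=np.radians(th);xb=.557-.0306*(y+.02);xf=xb+(.07*np.cos(a)+.006)/np.sin(a);P=[]
    for l in(0,.13):
        for w in(-.028,.028):
            for n in(0,.012): P.append([xf-l*np.cos(a)+n*np.sin(a),y+w,.001+l*np.sin(a)+n*np.cos(a)])
    return P
for th in(50,57,64):
    for nm,fn in(("side",lambda p:proj("side",p)),("wrist",lambda p:wproj(T,p))):
        q=np.array([fn(p) for p in pred(-.02,th)]);a,b=q.min(0),q.max(0);print(th,nm,np.round([*(a+b)/2,*(b-a)]))
```

```text
36.0667 [ 0.5822 -0.0194  0.1798] [ 0.036 -2.277  0.019]
wrist 0.96 [483. 210.  71.  94.]
wrist 0.8 [ 83. 298.  43.  95.]
wrist 0.75 [322. 297.  69. 111.]
side 0.92 [349. 297.  60.  24.]
side 0.81 [318. 184.  36.  10.]
side 0.8 [308. 225.  29.  41.]
50 side [305. 225.  36.  41.]
50 wrist [322. 304.  72. 120.]
57 side [308. 224.  32.  44.]
57 wrist [322. 295.  74. 113.]
64 side [310. 223.  27.  47.]
64 wrist [322. 289.  76. 105.]
```

The board stands: wrist extent (322,297,69×111) and side extent (308,225) both match about 57°. Board C is next.

>>> apply_moves --pt "0 -1 0 0 0 -0.01 1" --pt "0 -1 0 0 0 -0.01 1" --pt "0 -1 0 0 0 0 1" --pt "0 -1 0 0 0 0 1" --pt "0 -1 0 0 0 0 1" --pt "0 -1 0 0 0 0 1" --pt "0 -1 0 0 0 0 1" --pt "0 -1 0 0 0 0 1"

```text
clock: 36.93
tcp_pos: [0.5977, -0.0184, 0.1924]
orientation: [0.052, -3.119, 0.004]
contact_force: [-0.8, 0.2, -0.2]
grip_width: 0.0855
gripper_force: 0.0
```

Run:
```python
from h import *
o=telemetry.get_obs();print(o["clock"],o["tcp_pos"].round(4),o["joints"].round(3))
go([.43,.19,.22],tgt(9,-6),o)
```

```text
36.9333 [ 0.5977 -0.0184  0.1924] [-0.223  0.404  0.194  1.779 -0.088  0.989  1.61 ]
turn [-0.07 -1.21 -1.18] shift after turn mm [129.4 232.  -41.4] | before turn [161.3 213.8 -24.6]
```

>>> apply_moves --pt "-0.03 -0.6 -0.59 0 0 -0.02 1" --pt "-0.03 -0.6 -0.59 0 0 -0.02 1" --pt "0 0 0 0.018 0.034 0 1" --pt "0 0 0 0.019 0.034 0 1" --pt "0 0 0 0.018 0.033 0 1" --pt "0 0 0 0.019 0.033 0 1" --pt "0 0 0 0.018 0.033 0 1" --pt "0 0 0 0.018 0.033 0 1"

```text
clock: 37.6
tcp_pos: [0.4564, 0.1631, 0.221]
orientation: [-0.238, 3.035, 0.01]
contact_force: [-0.1, 1.1, 0.4]
grip_width: 0.0856
gripper_force: 0.0
```

>>> apply_moves --pt "0 0 0 0.018 0.032 0 1" --pt "0 0 0 0 0 0 1" --pt "0 0 0 0 0 0 1" --pt "0 0 0 0 0 0 1" --pt "0 0 0 0 0 0 1" --pt "0 0 0 0 0 0 1" --pt "0 0 0 0 0 0 1" --pt "0 0 0 0 0 0 1"

```text
clock: 38.27
tcp_pos: [0.4354, 0.19, 0.2201]
orientation: [-0.236, 3.034, 0.011]
contact_force: [-0.1, -0.4, 0.2]
grip_width: 0.0854
gripper_force: 0.0
```

Run:
```python
from h import *
o=telemetry.get_obs();print(o["clock"],o["tcp_pos"].round(4),o["orientation"].round(3))
f=grab_frame("wrist");T=wrist_T(o);cv2.imwrite("pics/w15.png",f);np.save("w15.npy",T)
boards(T)
b=board_fit(f,T,[.4455,.190],np.radians(9));print(b)
go([b[0][0],b[0][1],-.001],tgt(b[0][2],-6),o)
```

```text
38.2667 [0.4354 0.19   0.2201] [-0.236  3.034  0.011]
0.93 [142. 251.  75.  21.] [array([623.4, -64.3]), array([ 27.3, 153.4]), np.float64(3.0)]
0.87 [322. 158.  53. 109.] [array([444.8, 191.3]), array([130.7,  57.3]), np.float64(9.3)]
0.67 [ 27. 209.  40.  69.] [array([ 592. , -330.8]), array([133.9,  76.6]), np.float64(9.1)]
(array([0.446 , 0.1917, 9.1369]), np.float64(-56.0))
turn [-0.01 -0.06 -0.04] shift after turn mm [ 12.5  -0.  221. ] | before turn [1.120e+01 1.000e-01 2.211e+02]
```

>>> apply_moves --pt "0 0 0 0.006 0 0.03 1" --pt "0 0 0 0.006 0 0.038 1" --pt "0 0 0 0 0 0.038 1" --pt "0 0 0 0 0 0.038 1" --pt "0 0 0 0 0 0.038 1" --pt "0 0 0 0 0 0.028 1" --pt "0 0 0 0 0 0.01 1" --pt "0 0 0 0 0 0 1" --grip_force 50

```text
clock: 39.03
tcp_pos: [0.4435, 0.1913, -0.0019]
orientation: [-0.239, 3.037, 0.008]
contact_force: [0.2, -0.5, 0.6]
grip_width: 0.0853
gripper_force: 0.0
```

>>> apply_moves --pt "0 0 0 0 0 0 1" --pt "0 0 0 0 0 0 0.5" --pt "0 0 0 0 0 0 -1" --pt "0 0 0 0 0 0 -1" --pt "0 0 0 0 0 0 -1" --pt "0 0 0 0 0 0 -1" --pt "0 0 0 0 0 0 -1" --pt "0 0 0 0 0 0 -1"

```text
clock: 39.7
tcp_pos: [0.4457, 0.1927, 0.0021]
orientation: [-0.238, 3.031, 0.013]
contact_force: [-2.7, -0.5, 12.1]
grip_width: 0.0541
gripper_force: 50.3
```

>>> apply_moves --pt "0 0 0 0 0 -0.02 -1" --pt "0 0 0 0 0 -0.033 -1" --pt "0 0 0 0 0 -0.033 -1" --pt "0 0 0 0 0 -0.033 -1" --pt "0 0 0 0 0 -0.032 -1" --pt "0 0 0 0 0 -0.02 -1" --pt "0 0 0 0 0 0 -1" --pt "0 0 0 0 0 0 -1"

```text
clock: 40.37
tcp_pos: [0.4285, 0.1899, 0.172]
orientation: [-0.238, 3.03, 0.014]
contact_force: [-0.0, 1.0, -0.9]
grip_width: 0.0542
gripper_force: 54.8
```

Run:
```python
from h import *
o=telemetry.get_obs();print(o["clock"],o["tcp_pos"].round(4),o["contact_force"].round(1),o["grip_width"],o["gripper_force"])
go([.575,.10,.17],tgt(1.75,-6),o)
```

```text
40.3667 [0.4285 0.1899 0.172 ] [-0.   1.  -0.9] 0.054208501301064665 54.754852652549744
turn [ 0.14 -0.02  1.2 ] shift after turn mm [-142.7  -94.4   17. ] | before turn [-129.8 -111.7   15.2]
```

>>> apply_moves --pt "0.07 0 0.6 0 0 0 -1" --pt "0.07 0 0.6 0 0 0 -1" --pt "0 0 0 -0.028 -0.019 0.003 -1" --pt "0 0 0 -0.029 -0.019 0.003 -1" --pt "0 0 0 -0.029 -0.019 0.003 -1" --pt "0 0 0 -0.029 -0.019 0.003 -1" --pt "0 0 0 -0.028 -0.018 0.003 -1" --pt "0 0 0 0 0 0 -1"

```text
clock: 41.03
tcp_pos: [0.5789, 0.0945, 0.1685]
orientation: [-0.036, 3.04, -0.006]
contact_force: [-0.0, -0.8, -1.4]
grip_width: 0.0543
gripper_force: 54.7
```

>>> apply_moves --pt "0 1 0 0 0 0 -1" --pt "0 1 0 0 0 0 -1" --pt "0 1 0 0 0 0 -1" --pt "0 1 0 0 0 0 -1" --pt "0 1 0 0 0 0 -1" --pt "0 1 0 0 0 0 -1" --pt "0 0 0 0 0 0 -1" --pt "0 0 0 0 0 0 -1"

```text
clock: 41.7
tcp_pos: [0.574, 0.0997, 0.1665]
orientation: [0.038, -2.61, 0.016]
contact_force: [-1.0, 0.2, -1.9]
grip_width: 0.0544
gripper_force: 54.7
```

Run:
```python
from h import *
o=telemetry.get_obs();z=R.from_rotvec(o["orientation"]).as_matrix()[:,2];print(o["clock"],o["tcp_pos"].round(4),np.degrees(np.arctan2(-z[0],-z[2])),o["grip_width"])
place(.10,.02,.04,o=o)
```

```text
41.7 [0.574  0.0997 0.1665] 30.452528513222603 0.05442480199998639
tgt [0.5898 0.1011 0.108 ]
turn [-0.02  3.42 -0.03] shift after turn mm [-55.4   0.9  24.4] | before turn [-43.3   1.1  42.3]
```

>>> apply_moves --pt "0 0 0 -0.021 0 0.021 -1" --pt "0 0 0 -0.022 0.001 0.021 -1" --pt "0 0.85 0 0 0 0 -1" --pt "0 0.86 0 0 0 0 -1" --pt "0 0.86 0 0 0 0 -1" --pt "0 0.86 0 0 0 0 -1" --pt "0 0 0 0 0 0 -1" --pt "0 0 0 0 0 0 -1"

```text
clock: 42.37
tcp_pos: [0.5898, 0.1014, 0.1104]
orientation: [0.033, -2.255, 0.02]
contact_force: [-0.2, -0.5, -0.4]
grip_width: 0.0543
gripper_force: 54.8
```

Run:
```python
from h import *
o=telemetry.get_obs();z=R.from_rotvec(o["orientation"]).as_matrix()[:,2];print(o["clock"],o["tcp_pos"].round(4),np.degrees(np.arctan2(-z[0],-z[2])),o["grip_width"])
place(.10,.01,.004,o=o);place(.10,.002,.002,o=o)
```

```text
42.3667 [0.5898 0.1014 0.1104] 50.79814288858229 0.05434420320134208
tgt [0.5814 0.1009 0.0666]
turn [-0.02  0.03 -0.02] shift after turn mm [-28.8  -0.2  34. ] | before turn [-28.7  -0.1  34.1]
tgt [0.5747 0.1007 0.0602]
turn [-0.02  0.03 -0.02] shift after turn mm [-29.5  -0.2  43.2] | before turn [-29.3  -0.1  43.3]
```

>>> apply_moves --pt "0 0 0 -0.011 0 0.013 -1" --pt "0 0 0 -0.011 0 0.013 -1" --pt "0 0 0 -0.007 0 0.008 -1" --pt "0 0 0 0 0 0.003 -1" --pt "0 0 0 0 0 0.003 -1" --pt "0 0 0 0 0 0.003 -1" --pt "0 0 0 0 0 0 -1" --pt "0 0 0 0 0 0 -1"

```text
clock: 43.03
tcp_pos: [0.5757, 0.1008, 0.0629]
orientation: [0.033, -2.255, 0.019]
contact_force: [-0.2, 1.1, -0.6]
grip_width: 0.0541
gripper_force: 54.8
```

Run:
```python
from h import *
o=telemetry.get_obs();print(o["contact_force"].round(1))
place(.10,0,-.002,o=o)
```

```text
[-0.2  1.1 -0.6]
tgt [0.573  0.1006 0.0551]
turn [-0.01  0.03 -0.02] shift after turn mm [-4.4 -0.1  6.9] | before turn [-4.4 -0.1  6.9]
```

>>> apply_moves --pt "0 0 0 -0.002 0 0.003 -1" --pt "0 0 0 -0.001 0 0.002 -1" --pt "0 0 0 -0.001 0 0.002 -1" --pt "0 0 0 0 0 0 -1" --pt "0 0 0 0 0 0 -1" --pt "0 0 0 0 0 0 -1" --pt "0 0 0 0 0 0 -1" --pt "0 0 0 0 0 0 -1"

```text
clock: 43.7
tcp_pos: [0.5723, 0.1006, 0.055]
orientation: [0.033, -2.252, 0.019]
contact_force: [-0.2, -0.7, 4.7]
grip_width: 0.0545
gripper_force: 55.1
```

>>> apply_moves --pt "0 0 0 0 0 0.002 -1" --pt "0 0 0 0 0 0 -1" --pt "0 0 0 0 0 0 -1" --pt "0 0 0 0 0 0 0.45" --pt "0 0 0 0 0 0 0.6" --pt "0 0 0 0 0 0 0.8" --pt "0 0 0 0 0 0 1" --pt "0 0 0 0 0 0 1"

```text
clock: 44.37
tcp_pos: [0.5706, 0.1006, 0.0529]
orientation: [0.033, -2.253, 0.019]
contact_force: [-0.4, 1.1, -0.5]
grip_width: 0.0855
gripper_force: 0.0
```

>>> apply_moves --pt "0 0 0 0 0 0 1" --pt "0 0 0 0 0 -0.02 1" --pt "0 0 0 0 0 -0.03 1" --pt "0 0 0 0 0 -0.03 1" --pt "0 0 0 0 0 -0.02 1" --pt "0 0 0 0.03 0 -0.02 1" --pt "0 0 0 0.03 0 0 1" --pt "0 0 0 0.03 0 0 1"

```text
clock: 45.03
tcp_pos: [0.58, 0.1002, 0.1839]
orientation: [0.03, -2.287, 0.012]
contact_force: [0.2, 0.4, 0.1]
grip_width: 0.0857
gripper_force: 0.0
```

```bash
cat >> h.py <<'E'
def pred(y,th):
    a=np.radians(th);xb=.557-.0306*(y+.02);xf=xb+(.07*np.cos(a)+.006)/np.sin(a);P=[]
    for l in(0,.13):
        for w in(-.028,.028):
            for n in(0,.012): P.append([xf-l*np.cos(a)+n*np.sin(a),y+w,.001+l*np.sin(a)+n*np.cos(a)])
    return P
def check(T,ys,ths=(50,57,64)):
    for c in("wrist","side"):
        for q in silhouettes("board1",c):
            if q["p"]>.4: print(c,round(q["p"],2),np.round(q["extent"]))
        for y in ys:
            for th in ths:
                q=np.array([(proj("side",p) if c=="side" else wproj(T,p)) for p in pred(y,th)]);a,b=q.min(0),q.max(0);print("   pred",c,y,th,np.round([*(a+b)/2,*(b-a)]))
E
python3 - <<'E'
from h import *
o=telemetry.get_obs();print(o["clock"],o["tcp_pos"].round(4),o["orientation"].round(3))
T=wrist_T(o);f=grab_frame("wrist");s=grab_frame("side");cv2.imwrite("pics/w16.png",f);cv2.imwrite("pics/side16.png",s);np.save("w16.npy",T)
check(T,(.10,-.02))
E
```

```text
45.0333 [0.58   0.1002 0.1839] [ 0.03  -2.287  0.012]
wrist 0.75 [323. 295.  78. 107.]
wrist 0.72 [194. 290.  79. 104.]
wrist 0.72 [ 33. 285.  35.  84.]
   pred wrist 0.1 50 [322. 302.  70. 117.]
   pred wrist 0.1 57 [322. 293.  73. 111.]
   pred wrist 0.1 64 [322. 287.  75. 102.]
   pred wrist -0.02 50 [194. 299.  81. 117.]
   pred wrist -0.02 57 [192. 290.  86. 111.]
   pred wrist -0.02 64 [191. 284.  91. 103.]
side 0.68 [306. 225.  33.  43.]
side 0.61 [318. 182.  37.  16.]
side 0.58 [302. 252.  30.  43.]
   pred side 0.1 50 [299. 252.  40.  45.]
   pred side 0.1 57 [302. 251.  35.  48.]
   pred side 0.1 64 [304. 250.  30.  51.]
   pred side -0.02 50 [305. 225.  36.  41.]
   pred side -0.02 57 [308. 224.  32.  44.]
   pred side -0.02 64 [310. 223.  27.  47.]
```

>>> apply_moves --pt "0 -1 0 0 0 -0.01 1" --pt "0 -1 0 0 0 -0.01 1" --pt "0 -1 0 0 0 0 1" --pt "0 -1 0 0 0 0 1" --pt "0 -1 0 0 0 0 1" --pt "0 -1 0 0 0 0 1" --pt "0 -1 0 0 0 0 1" --pt "0 -1 0 0 0 0 1"

```text
clock: 45.9
tcp_pos: [0.5956, 0.1007, 0.1965]
orientation: [0.041, -3.13, -0.002]
contact_force: [0.3, 0.6, -0.4]
grip_width: 0.0855
gripper_force: 0.0
```

Run:
```python
from h import *
o=telemetry.get_obs();print(o["clock"],o["tcp_pos"].round(4),o["joints"].round(3))
go([.58,-.334,.23],tgt(8,-6),o)
```

```text
45.9 [0.5956 0.1007 0.1965] [-0.257  0.401 -0.016  1.758  0.003  0.993  1.324]
turn [-0.04 -1.11 -1.09] shift after turn mm [  72.  -428.3  -41.3] | before turn [  27.3 -434.1  -33.8]
```

>>> apply_moves --pt "-0.02 -0.55 -0.55 0 0 -0.02 1" --pt "-0.02 -0.55 -0.55 0 0 -0.02 1" --pt "0 0 0 0.006 -0.039 0 1" --pt "0 0 0 0.007 -0.039 0 1" --pt "0 0 0 0.006 -0.039 0 1" --pt "0 0 0 0.007 -0.039 0 1" --pt "0 0 0 0.006 -0.039 0 1" --pt "0 0 0 0.007 -0.039 0 1"

```text
clock: 46.57
tcp_pos: [0.5888, -0.1383, 0.2317]
orientation: [-0.215, 3.037, 0.012]
contact_force: [0.8, 0.8, -0.6]
grip_width: 0.0853
gripper_force: 0.0
```

>>> apply_moves --pt "0 0 0 0.006 -0.039 0 1" --pt "0 0 0 0.007 -0.039 0 1" --pt "0 0 0 0.006 -0.039 0 1" --pt "0 0 0 0.007 -0.039 0 1" --pt "0 0 0 0.007 -0.038 0 1" --pt "0 0 0 0 0 0 1" --pt "0 0 0 0 0 0 1" --pt "0 0 0 0 0 0 1"

```text
clock: 47.23
tcp_pos: [0.584, -0.3324, 0.2281]
orientation: [-0.215, 3.036, 0.014]
contact_force: [1.2, 1.4, -0.6]
grip_width: 0.0857
gripper_force: 0.0
```

Run:
```python
from h import *
o=telemetry.get_obs();print(o["clock"],o["tcp_pos"].round(4),o["orientation"].round(3))
f=grab_frame("wrist");T=wrist_T(o);cv2.imwrite("pics/w17.png",f);np.save("w17.npy",T)
boards(T)
b=board_fit(f,T,[.593,-.336],np.radians(8));print(b)
go([b[0][0],b[0][1],-.001],tgt(b[0][2],-6),o)
```

```text
47.2333 [ 0.584  -0.3324  0.2281] [-0.215  3.036  0.014]
0.74 [317. 157.  52. 108.] [array([ 593. , -336.5]), array([131.8,  57. ]), np.float64(8.2)]
0.72 [602. 206.  76.  24.] [array([581.5, 189.2]), array([ 35.4, 250.8]), np.float64(14.4)]
0.68 [555. 197.  82.  30.] [array([585. ,  46.2]), array([ 39.2, 202.3]), np.float64(18.1)]
(array([ 0.5937, -0.3366,  7.9071]), np.float64(-54.5))
turn [ 0.03 -0.06  0.03] shift after turn mm [ 15.   -5.5 228.8] | before turn [ 13.5  -6.1 228.9]
```

>>> apply_moves --pt "0 0 0 0.007 -0.003 0.035 1" --pt "0 0 0 0.007 -0.003 0.038 1" --pt "0 0 0 0 0 0.038 1" --pt "0 0 0 0 0 0.038 1" --pt "0 0 0 0 0 0.038 1" --pt "0 0 0 0 0 0.03 1" --pt "0 0 0 0 0 0.01 1" --pt "0 0 0 0 0 0 1" --grip_force 50

```text
clock: 48.0
tcp_pos: [0.5926, -0.3347, -0.0004]
orientation: [-0.219, 3.038, 0.017]
contact_force: [0.0, 0.1, 0.0]
grip_width: 0.0855
gripper_force: 0.0
```

>>> apply_moves --pt "0 0 0 0 0 0 1" --pt "0 0 0 0 0 0 0.5" --pt "0 0 0 0 0 0 -1" --pt "0 0 0 0 0 0 -1" --pt "0 0 0 0 0 0 -1" --pt "0 0 0 0 0 0 -1" --pt "0 0 0 0 0 0 -1" --pt "0 0 0 0 0 0 -1"

```text
clock: 48.67
tcp_pos: [0.5951, -0.3385, 0.0055]
orientation: [-0.214, 3.031, 0.009]
contact_force: [-2.3, 1.2, 8.0]
grip_width: 0.0534
gripper_force: 50.6
```

>>> apply_moves --pt "0 0 0 0 0 -0.02 -1" --pt "0 0 0 0 0 -0.033 -1" --pt "0 0 0 0 0 -0.033 -1" --pt "0 0 0 0 0 -0.033 -1" --pt "0 0 0 0 0 -0.032 -1" --pt "0 0 0 0 0 -0.02 -1" --pt "0 0 0 0 0 0 -1" --pt "0 0 0 0 0 0 -1"

```text
clock: 49.33
tcp_pos: [0.5775, -0.3408, 0.1751]
orientation: [-0.214, 3.031, 0.008]
contact_force: [-0.7, -0.5, -2.5]
grip_width: 0.0535
gripper_force: 52.8
```

Run:
```python
from h import *
o=telemetry.get_obs();print(o["clock"],o["tcp_pos"].round(4),o["contact_force"].round(1),o["grip_width"],o["gripper_force"])
go([.58,-.14,.17],tgt(1.75,-6),o)
```

```text
49.3333 [ 0.5775 -0.3408  0.1751] [-0.7 -0.5 -2.5] 0.053514831245110556 52.847058176994324
turn [ 0.09 -0.01  1.05] shift after turn mm [ -8.1 200.6   5.9] | before turn [-30.  198.4   7.8]
```

>>> apply_moves --pt "0.04 0 0.52 0 0 0 -1" --pt "0.04 0 0.53 0 0 0 -1" --pt "0 0 0 -0.002 0.04 0.001 -1" --pt "0 0 0 -0.002 0.04 0.001 -1" --pt "0 0 0 -0.002 0.04 0.001 -1" --pt "0 0 0 -0.001 0.04 0.001 -1" --pt "0 0 0 -0.001 0.04 0.001 -1" --pt "0 0 0 0 0 0 -1"

```text
clock: 50.0
tcp_pos: [0.5786, -0.1285, 0.1671]
orientation: [-0.066, 3.045, 0.017]
contact_force: [0.6, 1.4, -0.9]
grip_width: 0.0532
gripper_force: 52.9
```

>>> apply_moves --pt "0 1 0 0 0 0 -1" --pt "0 1 0 0 0 0 -1" --pt "0 1 0 0 0 0 -1" --pt "0 1 0 0 0 0 -1" --pt "0 1 0 0 0 0 -1" --pt "0 1 0 0 0 0 -1" --pt "0 0 0 0 0 0 -1" --pt "0 0 0 0 0 0 -1"

```text
clock: 50.67
tcp_pos: [0.5788, -0.1395, 0.1659]
orientation: [0.043, -2.61, 0.006]
contact_force: [0.2, 0.6, -1.1]
grip_width: 0.0536
gripper_force: 53.0
```

Run:
```python
from h import *
o=telemetry.get_obs();z=R.from_rotvec(o["orientation"]).as_matrix()[:,2];print(o["clock"],o["tcp_pos"].round(4),np.degrees(np.arctan2(-z[0],-z[2])),o["grip_width"])
place(-.14,.02,.04,h0=.005,o=o)
```

```text
50.6667 [ 0.5788 -0.1395  0.1659] 30.422693875345054 0.053610464167322465
tgt [ 0.5988 -0.1388  0.1091]
turn [0.02 3.43 0.03] shift after turn mm [-56.8   0.   20.2] | before turn [-46.   -0.2  38.8]
```

>>> apply_moves --pt "0 0 0 -0.023 0 0.019 -1" --pt "0 0 0 -0.023 0 0.02 -1" --pt "0 0.85 0 0 0 0 -1" --pt "0 0.86 0.01 0 0 0 -1" --pt "0.01 0.86 0.01 0 0 0 -1" --pt "0.01 0.86 0.01 0 0 0 -1" --pt "0 0 0 0 0 0 -1" --pt "0 0 0 0 0 0 -1"

```text
clock: 51.33
tcp_pos: [0.5986, -0.1394, 0.1109]
orientation: [0.034, -2.255, 0.016]
contact_force: [0.1, -0.0, -0.9]
grip_width: 0.0536
gripper_force: 53.1
```

Run:
```python
from h import *
o=telemetry.get_obs();z=R.from_rotvec(o["orientation"]).as_matrix()[:,2];print(o["clock"],o["tcp_pos"].round(4),np.degrees(np.arctan2(-z[0],-z[2])),o["grip_width"])
place(-.14,.002,.004,h0=.005,o=o)
```

```text
51.3333 [ 0.5986 -0.1394  0.1109] 50.763800499701844 0.053633020920035177
tgt [ 0.5837 -0.1393  0.0633]
turn [ 0.    0.04 -0.01] shift after turn mm [-27.6   0.6  41.4] | before turn [-27.4   0.6  41.6]
```

>>> apply_moves --pt "0 0 0 -0.011 0 0.013 -1" --pt "0 0 0 -0.011 0 0.013 -1" --pt "0 0 0 -0.006 0 0.008 -1" --pt "0 0 0 0 0 0.003 -1" --pt "0 0 0 0 0 0.003 -1" --pt "0 0 0 0 0 0.001 -1" --pt "0 0 0 0 0 0 -1" --pt "0 0 0 0 0 0 -1"

```text
clock: 52.0
tcp_pos: [0.5856, -0.1397, 0.0655]
orientation: [0.034, -2.256, 0.017]
contact_force: [0.7, 0.0, -1.7]
grip_width: 0.0535
gripper_force: 53.1
```

Run:
```python
from h import *
o=telemetry.get_obs();print(o["contact_force"].round(1))
place(-.14,0,-.002,h0=.005,o=o)
```

```text
[ 0.7  0.  -1.7]
tgt [ 0.5821 -0.1393  0.0562]
turn [-0.    0.04 -0.01] shift after turn mm [-5.   0.5  8.6] | before turn [-5.   0.5  8.6]
```

>>> apply_moves --pt "0 0 0 -0.002 0 0.003 -1" --pt "0 0 0 -0.002 0 0.003 -1" --pt "0 0 0 -0.001 0 0.003 -1" --pt "0 0 0 0 0 0 -1" --pt "0 0 0 0 0 0 -1" --pt "0 0 0 0 0 0 -1" --pt "0 0 0 0 0 0 -1" --pt "0 0 0 0 0 0 -1"

```text
clock: 52.67
tcp_pos: [0.5824, -0.1397, 0.0563]
orientation: [0.034, -2.256, 0.018]
contact_force: [5.2, -0.3, 6.7]
grip_width: 0.0534
gripper_force: 54.2
```

Contact with both the foot and the bar. Releasing and retreating.

>>> apply_moves --pt "0 0 0 0 0 0.001 -1" --pt "0 0 0 0 0 0 -1" --pt "0 0 0 0 0 0 -1" --pt "0 0 0 0 0 0 0.45" --pt "0 0 0 0 0 0 0.6" --pt "0 0 0 0 0 0 0.8" --pt "0 0 0 0 0 0 1" --pt "0 0 0 0 0 0 1"

```text
clock: 53.33
tcp_pos: [0.5801, -0.1398, 0.0541]
orientation: [0.034, -2.253, 0.017]
contact_force: [-0.1, 0.2, 0.3]
grip_width: 0.0854
gripper_force: 0.0
```

>>> apply_moves --pt "0 0 0 0 0 0 1" --pt "0 0 0 0 0 -0.02 1" --pt "0 0 0 0 0 -0.03 1" --pt "0 0 0 0 0 -0.03 1" --pt "0 0 0 0 0 -0.02 1" --pt "0 0 0 0.03 0 -0.02 1" --pt "0 0 0 0.03 0 -0.02 1" --pt "0 0 0 0.03 0 -0.01 1"

```text
clock: 54.0
tcp_pos: [0.5976, -0.1371, 0.1957]
orientation: [0.042, -2.306, 0.037]
contact_force: [0.5, -0.3, 0.7]
grip_width: 0.0852
gripper_force: 0.0
```

>>> apply_moves --pt "0 -1 0 0 0 -0.01 1" --pt "0 -1 0 0 0 -0.01 1" --pt "0 -1 0 0 0 -0.01 1" --pt "0 -1 0 0 0 -0.01 1" --pt "0 -1 0 0 0 -0.01 1" --pt "0 -1 0 0 0 0 1" --pt "0 -1 0 0 0 0 1" --pt "0 -1 0 0 0 0 1"

```text
clock: 54.67
tcp_pos: [0.6267, -0.1352, 0.2354]
orientation: [-0.066, 3.132, -0.018]
contact_force: [0.6, 0.1, 0.8]
grip_width: 0.0853
gripper_force: 0.0
```

Run:
```python
from h import *
o=telemetry.get_obs();print(o["clock"],o["tcp_pos"].round(4),o["orientation"].round(3))
go([.44,-.20,.36],tgt(0),o)
```

```text
54.6667 [ 0.6267 -0.1352  0.2354] [-0.066  3.132 -0.018]
turn [-0.11  0.08  0.4 ] shift after turn mm [ 186.7  -64.8 -124.6] | before turn [ 188.2  -58.4 -125.5]
```

Now to a vantage point to check the boards and the lid.

>>> apply_moves --pt "-0.1 0.08 0.4 0 0 -0.035 1" --pt "0 0 0 0.015 -0.01 -0.03 1" --pt "0 0 0 0.03 -0.01 -0.025 1" --pt "0 0 0 0.035 -0.01 -0.015 1" --pt "0 0 0 0.035 -0.01 -0.01 1" --pt "0 0 0 0.035 -0.01 -0.01 1" --pt "0 0 0 0.035 -0.015 0 1" --pt "0 0 0 0 0 0 1"

```text
clock: 55.33
tcp_pos: [0.4356, -0.2041, 0.3612]
orientation: [-0.012, -3.136, 0.001]
contact_force: [-0.2, -1.9, 0.7]
grip_width: 0.0853
gripper_force: 0.0
```

>>> apply_moves --pt "0 0 0 0 0 0 1" --pt "0 0 0 0 0 0 1" --pt "0 0 0 0 0 0 1" --pt "0 0 0 0 0 0 1" --pt "0 0 0 0 0 0 1" --pt "0 0 0 0 0 0 1" --pt "0 0 0 0 0 0 1" --pt "0 0 0 0 0 0 1"

```text
clock: 56.0
tcp_pos: [0.4428, -0.1999, 0.3604]
orientation: [0.001, -3.136, 0.001]
contact_force: [0.1, 1.0, -0.1]
grip_width: 0.0856
gripper_force: 0.0
```

Run:
```python
from h import *
o=telemetry.get_obs();print(o["clock"],o["tcp_pos"].round(4),o["orientation"].round(3))
T=wrist_T(o);f=grab_frame("wrist");s=grab_frame("side");cv2.imwrite("pics/w18.png",f);cv2.imwrite("pics/side18.png",s);np.save("w18.npy",T)
check(T,(.10,-.02,-.14),(57,))
for q in silhouettes("lid","wrist"):
    c=cv2.convexHull(max(cv2.findContours(q["mask"].astype(np.uint8),0,1)[0],key=len))[:,0]
    if np.hypot(*(np.array(q["extent"][:2])-wproj(T,[.4415,-.394,.106])))<25:
        for z in(.106,):
            P=np.array([wonz(T,*p,z)[:2] for p in c]);r=least_squares(lambda k:np.hypot(*(P-k[:2]).T)-k[2],[.44,-.394,.054],loss="soft_l1",f_scale=.001);print("lid fit",q["p"],r.x.round(4),np.abs(r.fun).max().round(4))
g=f.copy();A=np.linspace(0,6.283,60)
P=np.array([wproj(T,[.4415+.054*np.cos(a),-.394+.054*np.sin(a),.106]) for a in A]).round().astype(int);cv2.polylines(g,[P],True,(0,0,255),1)
cv2.imwrite("pics/m18.png",np.vstack([cv2.resize(g[40:320,100:540],(800,330+0)) if 0 else cv2.resize(g,(640,400))[100:350],cv2.resize(s[100:320,200:440],(640,350))]))
```

```text
56.0 [ 0.4428 -0.1999  0.3604] [ 1.000e-03 -3.136e+00  1.000e-03]
wrist 0.93 [431. 240.  54.  24.]
wrist 0.73 [362. 244.  44.  22.]
wrist 0.57 [494. 233.  67.  19.]
   pred wrist 0.1 57 [494. 236.  62.  19.]
   pred wrist -0.02 57 [433. 240.  58.  19.]
   pred wrist -0.14 57 [362. 244.  45.  17.]
side 0.91 [306. 224.  34.  44.]
side 0.86 [312. 200.  25.  41.]
side 0.67 [301. 251.  31.  45.]
   pred side 0.1 57 [302. 251.  35.  48.]
   pred side -0.02 57 [308. 224.  32.  44.]
   pred side -0.14 57 [313. 201.  29.  41.]
lid fit 0.98 [ 0.4417 -0.3932  0.054 ] 0.0013
```

View pics/m18.png

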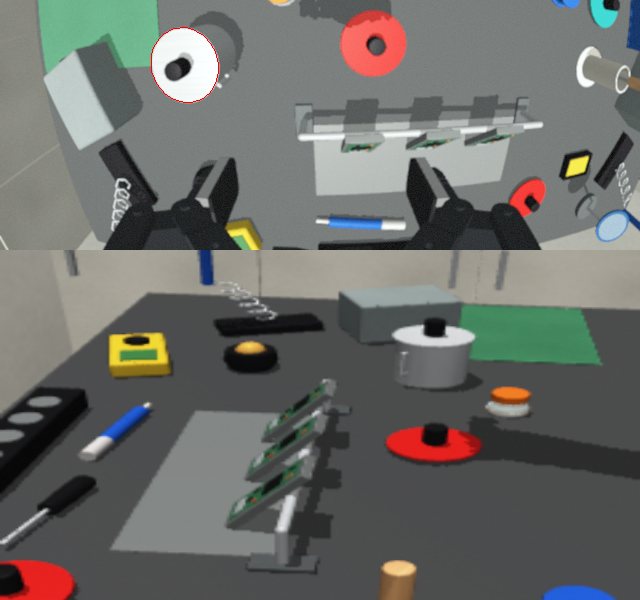

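The picture shows three boards leaning on the rail, square and apart, with components facing outward. In the side view they are at about (302,251), (306,224) and (312,200). The lid sits flat on the pot: the rim fit is centred and has the right radius at z = 0.106. The brush is in its holder. I'm handing the job in.

```bash
python3 -c "
from bench import order
print(order.hand_in())"
```

```text
the job is handed in; nothing more can be done
None
```

The job is handed in at about 56 s of robot time: pot scrubbed with three strokes, brush back in its holder, lid seated on the pot, and all three boards found leaning on the rail at about 57°; no verdict came back with the hand-in.

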